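Put the shown goods back in their display trays

ROBOT

A 6-joint arm with a two-finger parallel gripper is mounted at the origin on the work surface. World frame = base frame: x ahead of the robot, y to its left, z up, the work surface at z = 0. Lengths are in m, angles in rad, forces in N, time in s.
With the tool pointing down it reaches from about 0.35 to 0.85 m from the base axis. Payload 8.1 kg.
Tool frame: the origin (TCP) lies at the very end of the fingers, on their centre line; the grasp point (between the pads) lies 19 mm behind it (robot.pinch_z is the distance from the TCP to the grasp point, in m); x points along the fingers, z is the direction in which the jaws open and shut, and the axes are right-handed (so a half turn about x gives the same grasp; the last joint's range is limited). The gripper opens to 93 mm and grips with 3 to 60 N. Pads are 15 mm wide; open, the fingers measure 128 mm over their backs; the gripper's body (75 mm by 188 mm) begins 65 mm behind the grasp point.
Start: joints at [1.112, 0.13, 1.488, -0, 1.523, -0.085], TCP at [0.219, 0.559, 0.219] pointing down, gripper open.
Joint ranges: [-2.96, 2.96], [-0.89, 2.26], [0.02, 2.5], [-1.34, 4.48], [0, 2.73], [-2.66, 2.66]. Speed limits (rad/s): [2.39, 2.39, 2.79, 3.14, 3.14, 3.14].

INTERFACE

Orientations are given as a rotation vector (axis times angle).
In Python, from plant import robot, optics, ticket gives the robot as it stands.
- The arm moves only by the tool jog_arm, never from a script. Its argument "targets" is a list of rows, each a list of 7 numbers: the shift along the tool's x, y, z in cm, then the turn, a rotation vector about the tool's x, y, z in degrees, then the closure, from 0 (fully open) to 1 (shut). In form: [[dx, dy, dz, ax, ay, az, grip], ...]. A call has 1 to 5 rows; each row is the pose to reach, as a shift and turn from the pose measured when the call began, along the tool's axes at that moment; what a row does not reach only later rows make up. A row lasts 1/8 s, in which the tool goes at most 62.5 mm and 10.7 degrees, less where a joint would pass 70% of its speed; a pose out of reach is approached as far as the arm can. A call with a gripper value outside its range is refused whole. The fingers move at their own pace and stop on an object; "squeeze" is the grip in N (left out, the last holds). Time passes only in rows, so rows that repeat a pose let the fingers close. It gives the time, the measured TCP pose, the force and the opening at its end, in the units of the state.
- robot.read_state(): the state, without advancing time (a new reading comes with each control period).
- optics.read_camera(name): name is "side" or "top" or "wrist"; returns a dict with "frame" (420x560x3 uint8, red, green, blue), "vertical_fov" (degrees; the focal length in pixels is half the picture's height over the tangent of half this angle, whatever the lens; pixels are square), "cx", "cy" (the principal point, pixels), "R" (3x3) and "t" (3): a world point X has camera coordinates R X + t. Camera axes: x right, y down, z forward; pixel columns grow to the right and rows downward; lengths in m; the calibration is good to about 2 mm. A picture is of the moment at which its call begins. There is no depth.
- ticket.close_job(): hands the job in, once; it reports no verdict.
The state is a dict: "t": time; "q": joint angles; "dq": joint speeds; "joint_torque": joint torques, N m; "tool_pos": TCP position; "orientation": TCP orientation; "force": force on the tool from outside, world axes, zero at the start; "wrist_torque": the same for the moment, N m; "opening": finger opening in m.
Only numpy, scipy, OpenCV 4.12 (cv2) and the standard library are available. Lean on these libraries where they do the work, as an engineer would, in place of code of your own. Each camera call takes 0.05 s, during which the arm holds its last target.

TASK

A customer has been shown some goods and they are still lying about on the shop counter: two brass bangles, a ring box and a porcelain bud vase. Put each back where its kind is displayed: a bangle flat down over each of the two empty posts of the bangle stand, the ring box upright in the empty bay of the ring-box tray, and the vase standing on the empty middle spot of the vase tray, set down and not dropped or knocked over. Leave the loupe, the tweezers and the brush where they are.

Things in the scene. Friction and masses are not known exactly. Their poses are not given: they have to be found in the camera images.
- bangle_a_center (a point): Centre of a loose brass bangle: plain rigid ring lying flat, outer diameter 66 mm, inner 54 mm, 14 mm high, about 40 g; this point is on its axis, 7 mm above its underside; z is the ring's axis. The two loose bangles are alike; either may go on either empty post. A gripper can close across its outside. (A third bangle is a fixed part of the stand.)
- bangle_b_center (a point): Centre of the other loose brass bangle, the same in every way as bangle_a.
- ring_box_center (a point): Centre of the loose ring box: closed dark leatherette box, 48 x 48 mm in plan, 48 mm high, thin brass band round its middle, brass clasp on its -x face, about 70 g; this point is half-way up (24 mm above its underside); x and y are square to its sides, z up. (Two more like it stand fixed in the ring-box tray.)
- vase_center (a point): Centre of the loose bud vase: white porcelain, 75 mm high, straight round body of 44 mm diameter from 20 to 52 mm above its foot, thin blue line, narrow neck, 26 mm lip, foot 32 mm across, about 110 g; this point is on its axis, half-way up (37.5 mm above the foot); z up. (Two more like it stand fixed in the vase tray.)
- bangle_stand: Fixed wood and velvet plinth, 96 mm (x) by 244 mm (y), 12 mm high, with three upright beige tapered posts at y = -78, 0, +78 mm (x = 0), 32 mm across at the foot, 22 mm near the top, tops 52 mm above the counter. The post at y = -78 carries a fixed bangle; those at y = 0 and +78 are empty and take one bangle each, lying flat on the plinth round the post. Origin: centre of underside.
- box_tray: Fixed shallow velvet-lined ring-box tray, 84 mm (x) by 244 mm (y), floor 4 mm above the counter; three bays, 76 mm (x) by 74 mm or more (y) inside, between 4 mm walls with tops 10 mm above the counter. Bay centres at y = -78, 0, +78 mm (x = 0). Fixed ring boxes (tops at 52 mm) stand at y = -78 and 0; the bay at y = +78 is empty. Origin: centre of underside.
- vase_tray: Fixed velvet-lined vase tray, 96 mm (x) by 244 mm (y), floor 8 mm above the counter, rim 6 mm thick, its top at 14 mm. Three flat round grey felt spots (52 mm across) at y = -78, 0, +78 mm (x = 0). Fixed vases (tops 83 mm above the counter) stand at y = -78 and +78; the middle spot at y = 0 is empty. Origin: centre of underside.
- loupe: Bystander, loose: folding steel loupe with a black lens ring, 53 x 22 mm, 14 mm high, lying among the goods. Origin: underside, centre of its steel case. To be left alone.
- tweezers: Bystander, loose: steel tweezers 125 mm long (x), about 20 mm wide, 8 mm high, lying among the goods. Origin: underside, mid-length. To be left alone.
- brush: Bystander, loose: small wooden polishing brush 125 mm long (x), 16 mm wide, 16 mm high, lying among the goods. Origin: underside, near mid-length. To be left alone.
Not all that is in view belongs to the job. What is shaped like the part that bears bangle_a_center but blue or turquoise is not meant.

How it is judged:
By the outcome, as a careful person would: the job done as asked, in the order asked, and still so for the second after the job is handed in, with the robot touching nothing.
It also fails if it takes over 109 s, if anything falls off the work surface, if the arm or the gripper's body presses on something with over 40 N, if the wrist force passes 120 N, or if a joint passes its speed limit or range.

## Working session

There is one attempt and no reset: what is moved stays moved. The work goes in short steps, Python scripts to look and compute and a tool call to move; the robot and the scene stay as the last step left them, time stands still between calls to the robot, and variables do not carry over. Pictures are saved under pics/ and viewed, and the job is handed in when it is done.

Besides the shell and the picture viewer there is one more tool, called after ">>>" by a JSON object that holds its "name" and its "arguments". jog_arm: Moves the arm, as the interface text tells. Its arguments: {"type":"object","properties":{"targets":{"type":"array"},"squeeze":{"type":"number"}},"required":["targets"]}

```bash
ls; mkdir -p pics; python3 - <<'E'
from plant import robot, optics, ticket
import cv2
s=robot.read_state(); print(s['t'],s['tool_pos'],s['orientation'],s['opening'],robot.pinch_z)
for n in ['top','side','wrist']:
    c=optics.read_camera(n); cv2.imwrite(f'pics/{n}0.png',c['frame'][:,:,::-1]); print(n,c['vertical_fov'],c['cx'],c['cy'],c['R'],c['t'],[k for k in c])
E
```

```text
pics
0.0 [0.21883354 0.55806291 0.21759914] [-0.93052986  1.36480912  0.92904524] 0.09315783787494164 0.0188
top 57.61384775124778 277.82928604619536 206.33334251540137 [[ 0.09334571 -0.99563095 -0.00236231]
 [-0.96850149 -0.09025154 -0.23207657]
 [ 0.23084941  0.02395126 -0.97269465]] [0.01058644 0.5278768  0.8216202 ] ['frame', 'vertical_fov', 'cx', 'cy', 'R', 't']
side 57.637672091239565 280.5147608619921 209.2573791633468 [[ 0.97960776 -0.20029804  0.01579004]
 [-0.14615936 -0.76433848 -0.62803195]
 [ 0.1378625   0.61291711 -0.77802734]] [-0.50070705  0.15157399  0.79580783] ['frame', 'vertical_fov', 'cx', 'cy', 'R', 't']
wrist 68.59174179335248 280.95682132511445 212.4199071514744 [[ 3.65184302e-01  9.30935167e-01 -3.74903313e-04]
 [ 8.92693320e-01 -3.50068615e-01  2.83814379e-01]
 [ 2.64081544e-01 -1.03979230e-01 -9.58879167e-01]] [-0.60004388 -0.0324773   0.3907755 ] ['frame', 'vertical_fov', 'cx', 'cy', 'R', 't']
```

View pics/top0.png

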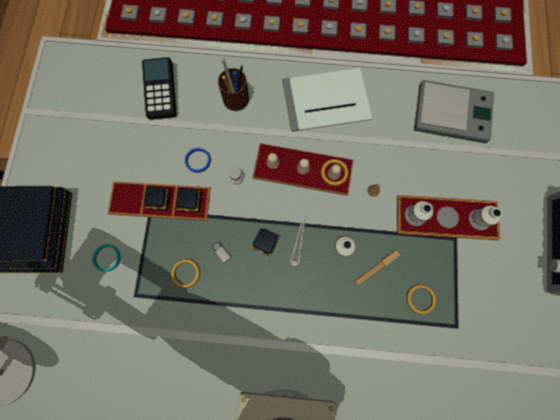

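View pics/side0.png

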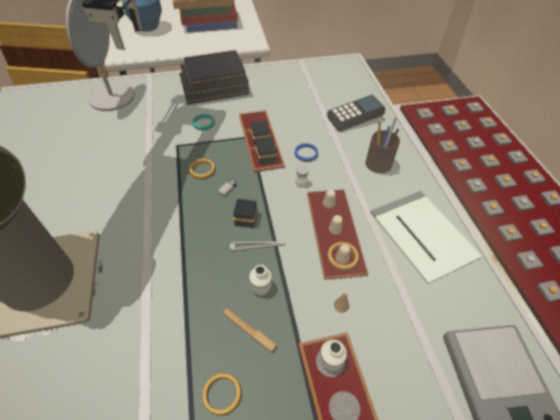

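View pics/wrist0.png

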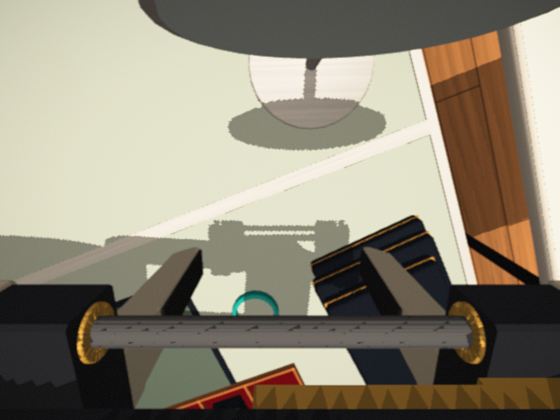

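Candidates for the bangles are gold at top(185,273) and top(421,299). Not meant are the blue one at (198,160), the turquoise one at (106,258) and the fixed one on the stand at (334,172). The loose box is at (265,241), with fixed boxes at (156,198) and (187,199). The loose vase is at (345,246), with fixed vases at (422,211) and (490,214). I'll check these in crops.

```bash
python3 - <<'E'
import cv2,numpy as np
im=cv2.imread('pics/top0.png')
a=im[140:320,100:300]; cv2.imwrite('pics/c1.png',cv2.resize(a,None,fx=4,fy=3.99/1*1.0025,interpolation=cv2.INTER_CUBIC)[:600*2])
cv2.imwrite('pics/c1.png',cv2.resize(im[145:295,100:300],None,fx=4,fy=4,interpolation=cv2.INTER_CUBIC))
cv2.imwrite('pics/c2.png',cv2.resize(im[135:285,240:440],None,fx=4,fy=4,interpolation=cv2.INTER_CUBIC))
cv2.imwrite('pics/c3.png',cv2.resize(im[185:325,320:510],None,fx=4,fy=4,interpolation=cv2.INTER_CUBIC))
E
```

```text
(no output)
```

View pics/c1.png

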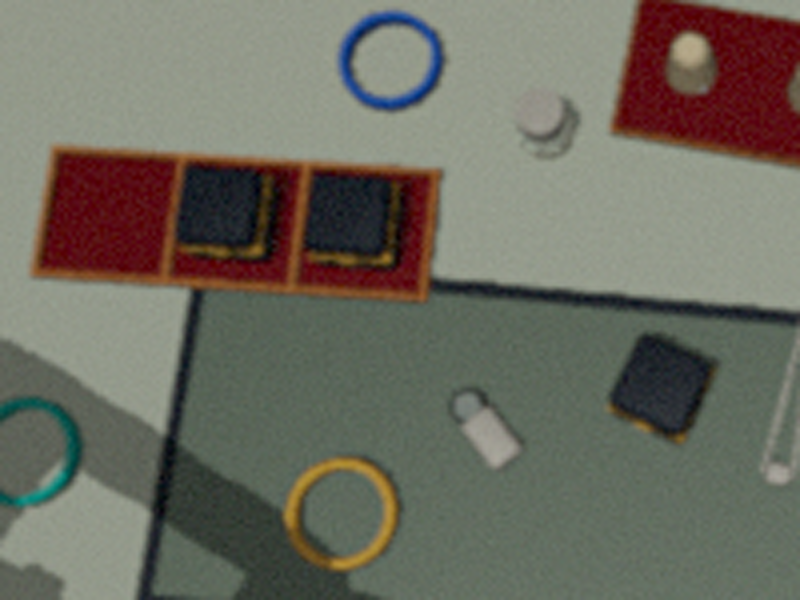

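View pics/c2.png

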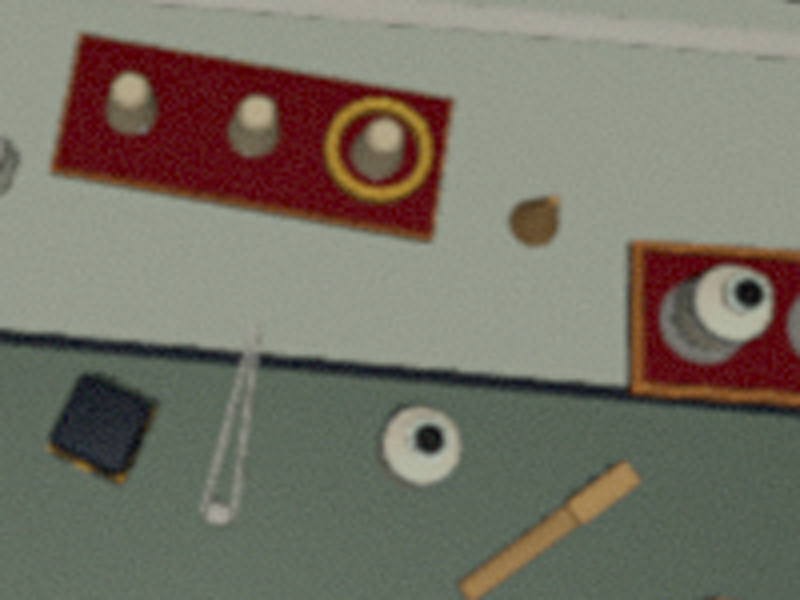

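View pics/c3.png

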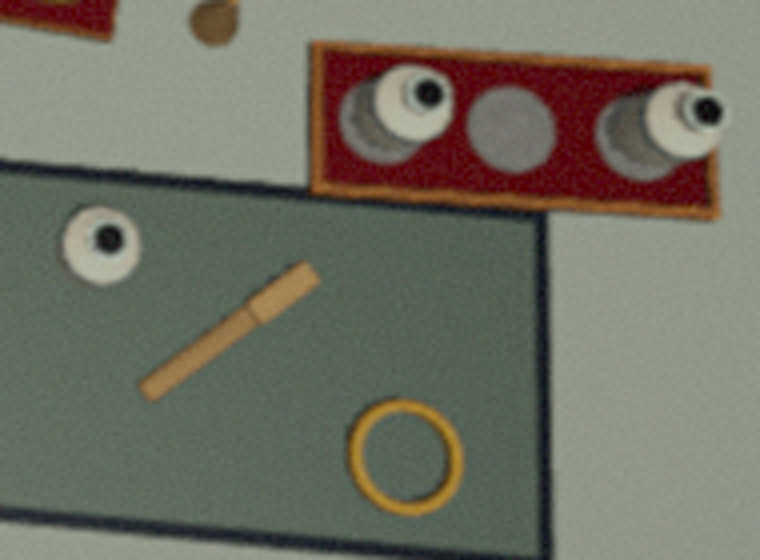

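```bash
cat > h.py <<'E'
import numpy as np,cv2
from plant import robot,optics,ticket
from scipy.spatial.transform import Rotation as Ro
def ray(c,p):
    f=210/np.tan(np.radians(c['vertical_fov']/2))
    d=c['R'].T@np.array([(p[0]-c['cx'])/f,(p[1]-c['cy'])/f,1.]); return -c['R'].T@c['t'],d
def px(c,p,z):
    o,d=ray(c,p); return o+d*(z-o[2])/d[2]
def proj(c,X):
    f=210/np.tan(np.radians(c['vertical_fov']/2)); q=c['R']@np.array(X)+c['t']; return f*q[0]/q[2]+c['cx'],f*q[1]/q[2]+c['cy']
E
python3 - <<'E'
from h import *
c=optics.read_camera('top'); s=optics.read_camera('side')
P=lambda x,y,ox,oy:np.array([ox+x/4-.375,oy+y/4-.375])
def poly(name,pts,z):
    W=np.array([px(c,p,z)[:2] for p in pts]); print(name,np.round(W,4).tolist(),'edges',[round(np.linalg.norm(W[i]-W[(i+1)%len(W)])*1000) for i in range(len(W))]); return W
# stand corners crop2: TL,TR,BR,BL
poly('stand',[P(81,35,240,135),P(452,100,240,135),P(432,240,240,135),P(52,170,240,135)],.012)
poly('boxtray',[P(52,147,100,145),P(440,170,100,145),P(425,300,100,145),P(33,275,100,145)],.010)
poly('vtray',[P(311,43,320,185),P(710,67,320,185),P(718,217,320,185),P(312,193,320,185)],.014)
poly('posttop',[P(130,88,240,135),P(256,110,240,135),P(385,132,240,135)],.052)
poly('bangfix',[P(379,149,240,135)],.026)
poly('spot',[P(512,129,320,185)],.008)
poly('bangA',[P(342,513,100,145)],.014)
poly('bangB',[P(406,457,320,185)],.014)
poly('box',[P(655,335,100,145),P(714,363,100,145),P(675,433,100,145),P(612,404,100,145)],.048)
poly('vlip',[P(429,438,240,135)],.075)
poly('tcp',[P(0,0,0,0)],0)
print(proj(c,robot.read_state()['tool_pos']))
E
```

```text
stand [[0.6966, 0.1219], [0.6745, -0.1156], [0.582, -0.1077], [0.6053, 0.1305]] edges [238, 93, 239, 92]
boxtray [[0.5625, 0.4775], [0.5701, 0.2343], [0.4876, 0.2323], [0.4808, 0.4733]] edges [243, 83, 241, 82]
vtray [[0.5909, -0.2292], [0.5983, -0.4725], [0.5055, -0.4736], [0.4975, -0.2318]] edges [243, 93, 242, 93]
posttop [[0.6487, 0.0852], [0.6417, 0.0083], [0.635, -0.0698]] edges [77, 78, 156]
bangfix [[0.633, -0.07]] edges [0]
spot [[0.5496, -0.3542]] edges [0]
bangA [[0.3559, 0.2625]] edges [0]
bangB [[0.3481, -0.289]] edges [0]
box [[0.4725, 0.0885], [0.4593, 0.0529], [0.417, 0.0713], [0.4302, 0.109]] edges [38, 46, 40, 47]
vlip [[0.4497, -0.1018]] edges [0]
tcp [[1.0697, 0.9087]] edges [0]
(np.float64(-20.1276193841411), np.float64(328.1495403123515))
```

```bash
cat >> h.py <<'E'
def rel(x,y,z,jaw):
    """row for tool down, jaw axis at angle jaw deg (mod 180) from world x"""
    s=robot.read_state(); R0=Ro.from_rotvec(s['orientation']).as_matrix(); p=np.array(s['tool_pos'])
    best=None
    for k in (0,180):
        a=np.radians(jaw+k); X=np.array([0,0,-1.]); Z=np.array([np.cos(a),np.sin(a),0]); Y=np.cross(Z,X)
        r=Ro.from_matrix(R0.T@np.c_[X,Y,Z]).as_rotvec(degrees=True)
        d=R0.T@(np.array([x,y,z])-p)*100
        print('opt',k,'row',np.round(d,2),np.round(r,1),'|r|',round(np.linalg.norm(r),1))
    print('t',s['t'],'q',np.round(s['q'],2),'pos',np.round(p,4),'jaw',round(np.degrees(np.arctan2(R0[1,2],R0[0,2])),1),'xaxis',np.round(R0[:,0],3),'open',round(s['opening'],4),'F',np.round(s['force'],1))
def save(n,fn,crop=None,f=1):
    c=optics.read_camera(n); im=c['frame'][:,:,::-1].copy()
    if crop: u0,v0,u1,v1=crop; im=im[v0:v1,u0:u1]
    if f!=1: im=cv2.resize(im,None,fx=f,fy=f,interpolation=cv2.INTER_CUBIC)
    cv2.imwrite('pics/'+fn+'.png',im); return c
def gold(c):
    h=cv2.cvtColor(c['frame'],cv2.COLOR_RGB2HSV); return cv2.inRange(h,(10,130,60),(30,255,255))
E
python3 - <<'E'
from h import *
for n in ['top','side']:
    c=optics.read_camera(n); m=gold(c)
    cs,_=cv2.findContours(m,cv2.RETR_CCOMP,cv2.CHAIN_APPROX_NONE)
    for k in cs:
        x,y,w,h=cv2.boundingRect(k)
        if len(k)>30 and 15<w<60 and 12<h<60:
            e=cv2.fitEllipse(k); print(n,np.round(e[0],1),np.round(e[1],1),[np.round(px(c,e[0],z)[:2],4) for z in (.007,.014,.019)])
rel(.356,.2625,.2,0)
for p in [(.356,.2625,.014),(.348,-.289,.014),(.4497,-.1018,.075),(.6487,.0852,.052),(.6417,.0083,.052)]:
    print(p,np.round(proj(optics.read_camera('side'),p),1))
save('side','s1',(160,80,360,230),4); save('side','s2',(180,180,380,330),4)
E
```

```text
top [420.7 298.8] [26.8 29.3] [array([ 0.3484, -0.2906]), array([ 0.3482, -0.288 ]), array([ 0.348 , -0.2862])]
top [420.6 298.8] [22.1 24.5] [array([ 0.3483, -0.2904]), array([ 0.3481, -0.2879]), array([ 0.348 , -0.2861])]
top [185. 273.] [26.4 28.1] [array([0.3559, 0.2645]), array([0.3556, 0.2628]), array([0.3554, 0.2616])]
top [185.2 272.9] [22.  23.6] [array([0.3562, 0.2642]), array([0.3559, 0.2625]), array([0.3557, 0.2612])]
top [190.8 202.3] [34.7 37.2] [array([0.528, 0.276]), array([0.5264, 0.2742]), array([0.5253, 0.2729])]
top [158.7 200.1] [34.1 36.4] [array([0.5261, 0.3561]), array([0.5246, 0.3536]), array([0.5234, 0.3519])]
top [334.2 172. ] [26.3 27. ] [array([ 0.6393, -0.0718]), array([ 0.6369, -0.071 ]), array([ 0.6351, -0.0704])]
top [334. 172.] [18.2 20.4] [array([ 0.6391, -0.0713]), array([ 0.6367, -0.0705]), array([ 0.635 , -0.0699])]
side [221.4 393.8] [35.9 40. ] [array([ 0.3472, -0.2911]), array([ 0.3477, -0.2929]), array([ 0.3481, -0.2942])]
side [221.6 393.8] [30.9 35.2] [array([ 0.3475, -0.2913]), array([ 0.3481, -0.2931]), array([ 0.3485, -0.2943])]
side [36
[... 401 characters left out ...]
, 0.258 ]), array([0.3548, 0.2528])]
side [202.  168.2] [13.9 21.2] [array([0.3549, 0.2658]), array([0.3554, 0.2585]), array([0.3557, 0.2534])]
side [436.   90.2] [14.3 33.8] [array([1.1267, 0.4842]), array([1.1197, 0.4748]), array([1.1146, 0.4681])]
opt 0 row [  1.85 -23.56 -22.55] [68.6 -0.   0. ] |r| 68.6
opt 180 row [  1.85 -23.56 -22.55] [-111.4   -0.    -0. ] |r| 111.4
t 0.35 q [ 1.11  0.13  1.49 -0.    1.52 -0.09] pos [0.219  0.5585 0.2184] jaw 68.6 xaxis [-0. -0. -1.] open 0.0932 F [-0.1  0.5  0.9]
(0.356, 0.2625, 0.014) [202.1 167.1]
(0.348, -0.289, 0.014) [221.3 391.3]
(0.4497, -0.1018, 0.075) [260.5 269.6]
(0.6487, 0.0852, 0.052) [330.9 191.8]
(0.6417, 0.0083, 0.052) [337.6 217.7]
```

View pics/s1.png

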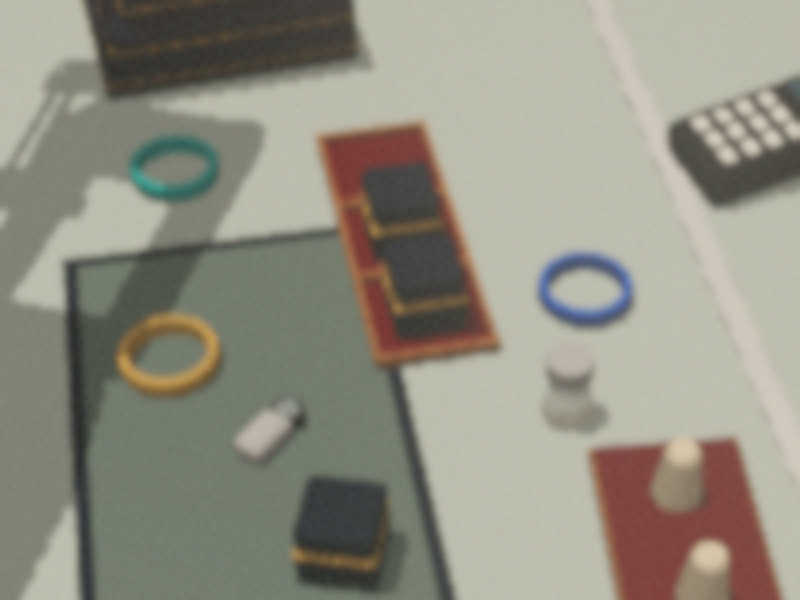

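View pics/s2.png

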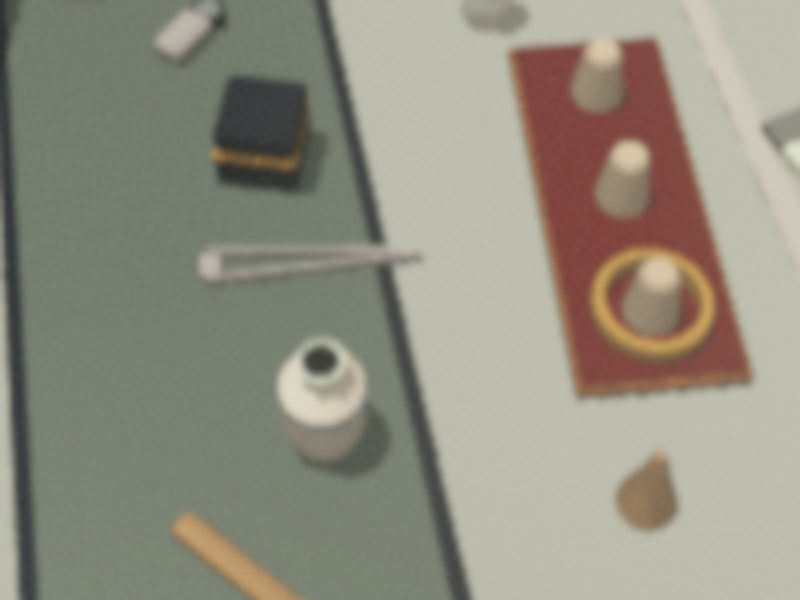

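The top and side views agree to within about 3 mm on bangle A at (0.356, 0.262) and bangle B at (0.348, -0.290). In side, A is at (202,168). I'll move above bangle A.

>>> {"name": "jog_arm", "arguments": {"targets": [[2,-23.5,-22.6,69,0,0,0],[2,-23.5,-22.6,69,0,0,0],[2,-23.5,-22.6,69,0,0,0],[2,-23.5,-22.6,69,0,0,0],[2,-23.5,-22.6,69,0,0,0]], "squeeze": 15}}

```text
t: 1.32
tool_pos: [0.35, 0.2735, 0.1997]
orientation: [-0.199, 1.561, 0.199]
force: [1.5, 0.1, 0.2]
opening: 0.0931
```

```bash
python3 -c "
from h import *
rel(.356,.2622,.13,-5)"
```

```text
opt 0 row [ 6.97 -1.25  0.29] [19.5  0.1 -0. ] |r| 19.5
opt 180 row [ 6.97 -1.25  0.29] [-1.605e+02  0.000e+00  1.000e-01] |r| 160.5
t 1.325 q [ 0.55 -0.3   1.93 -0.    1.51  0.29] pos [0.35   0.2735 0.1997] jaw 14.5 xaxis [ 0.001  0.001 -1.   ] open 0.0931 F [1.5 0.1 0.2]
```

>>> {"name": "jog_arm", "arguments": {"targets": [[7,-1.2,0.3,19.5,0,0,0],[7,-1.2,0.3,19.5,0,0,0],[7,-1.2,0.3,19.5,0,0,0],[7,-1.2,0.3,19.5,0,0,0]]}}

```text
t: 1.82
tool_pos: [0.3566, 0.2633, 0.1309]
orientation: [0.066, 1.567, -0.064]
force: [-0.4, -0.3, 0.1]
opening: 0.0926
```

```bash
python3 -c "
from h import *
c=save('wrist','w1'); print(proj(c,(.356,.2622,.014)))
rel(.356,.2622,.004,-5)"
```

```text
(np.float64(280.47192607083616), np.float64(210.07251721184116))
opt 0 row [12.7  -0.16 -0.09] [ 0.2  0.2 -0.1] |r| 0.3
opt 180 row [12.7  -0.16 -0.09] [-179.8    0.2    0.2] |r| 179.8
t 1.875 q [ 0.52 -0.25  2.02  0.    1.37  0.6 ] pos [0.3567 0.2635 0.1311] jaw -4.8 xaxis [ 0.003  0.002 -1.   ] open 0.0933 F [ 0.7  0.1 -0.7]
```

View pics/w1.png

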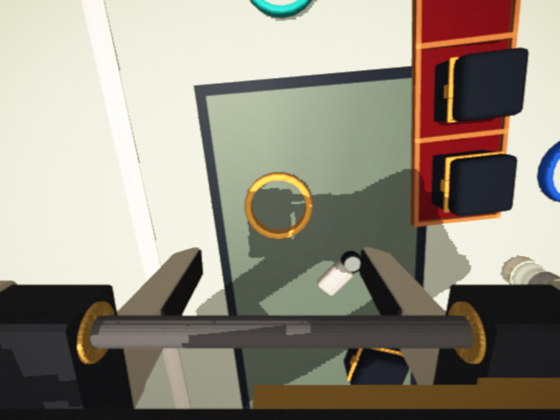

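The wrist view shows the gold bangle at (279,206). The prediction was (280,210), so they differ by about 4 mm. The fixed boxes have their clasps on the left, towards world -x.

```bash
cat >> h.py <<'E'
def ring(n='wrist',zs=(.014,),lo=25):
    c=optics.read_camera(n); m=gold(c)
    cs,_=cv2.findContours(m,cv2.RETR_EXTERNAL,cv2.CHAIN_APPROX_NONE)
    for k in cs:
        x,y,w,h=cv2.boundingRect(k)
        if min(w,h)>lo and max(w,h)<250:
            e=cv2.fitEllipse(k); print(n,np.round(e[0],1),np.round(e[1],1),[np.round(px(c,e[0],z)[:2],4) for z in zs])
E
python3 -c "
from h import *
ring(zs=(.007,.014))
c=optics.read_camera('wrist')
for n,p in dict(baytl=(417,44),baybl=(418,137),bayb=(414,224),bayr=(500,217),bayr2=(507,130)).items(): print(n,px(c,p,.010))
"
```

```text
wrist [467.3 332.7] [33.  61.1] [array([0.551 , 0.1018]), array([0.5465, 0.1076])]
wrist [ 94.5 332.7] [33.1 61.5] [array([0.139 , 0.1369]), array([0.1444, 0.1418])]
wrist [278.1 205.5] [65.5 66.6] [array([0.354 , 0.2652]), array([0.3543, 0.267 ])]
wrist [459.   97.8] [103.8 250.5] [array([0.5223, 0.3502]), array([0.5185, 0.3501])]
baytl [0.48219086 0.39585742 0.01      ]
baybl [0.48618005 0.31945846 0.01      ]
bayb [0.4857164  0.23598396 0.01      ]
bayr [0.56932833 0.23615966 0.01      ]
bayr2 [0.56605554 0.31892773 0.01      ]
```

>>> {"name": "jog_arm", "arguments": {"targets": [[6,0,-0.2,0,0,0,0],[11,0,-0.2,0,0,0,0],[12.7,0,-0.2,0,0,0,0],[12.7,0,-0.2,0,0,0,0]]}}

```text
t: 2.48
tool_pos: [0.3543, 0.2638, 0.0032]
orientation: [0.065, 1.568, -0.064]
force: [-0.7, 0.4, -0.3]
opening: 0.093
```

>>> {"name": "jog_arm", "arguments": {"targets": [[0,0,0,0,0,0,0.7],[0,0,0,0,0,0,0.7],[0,0,0,0,0,0,0.7],[0,0,0,0,0,0,0.7],[0,0,0,0,0,0,0.7]], "squeeze": 15}}

```text
t: 3.1
tool_pos: [0.3548, 0.264, 0.0038]
orientation: [0.066, 1.568, -0.064]
force: [-0.4, -0.3, 5.5]
opening: 0.0642
```

```bash
python3 -c "
from h import *
c=save('wrist','w2'); rel(.356,.2622,.004,-5)"
```

```text
opt 0 row [-0.02 -0.17  0.14] [ 0.3  0.1 -0.1] |r| 0.3
opt 180 row [-0.02 -0.17  0.14] [-1.797e+02  1.000e-01  2.000e-01] |r| 179.7
t 3.15 q [ 0.52 -0.07  2.11 -0.    1.1   0.61] pos [0.3548 0.264  0.0038] jaw -4.7 xaxis [ 0.002  0.001 -1.   ] open 0.0642 F [-0.9 -1.6  5.6]
```

View pics/w2.png

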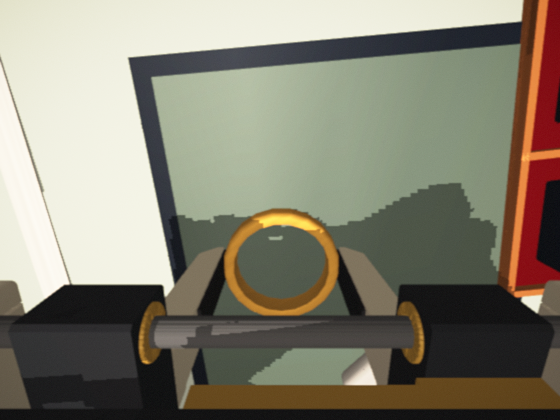

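```bash
python3 -c "
from h import *
ring(zs=(.007,.014));ring('top',zs=(.007,.014),lo=20);ring('side',zs=(.007,.014),lo=20)
c=optics.read_camera('wrist'); print(proj(c,(.3548,.264,.0038)),proj(c,(.3548-.033,.264,.0038)))"
```

```text
wrist [410.7 332.6] [24.8 60.6] [array([0.4313, 0.2112]), array([0.4283, 0.2169])]
wrist [151.1 332.8] [24.7 60.7] [array([0.2701, 0.2246]), array([0.274 , 0.2297])]
wrist [280.9 262.8] [107.7 114.8] [array([0.3546, 0.2654]), array([0.3549, 0.2688])]
top [420.7 298.8] [26.9 29.2] [array([ 0.3483, -0.2906]), array([ 0.3481, -0.288 ])]
top [449.4 217.2] [ 39.5 133.9] [array([ 0.5495, -0.3588]), array([ 0.5477, -0.3558])]
top [158.5 200.6] [ 34.4 122.5] [array([0.5248, 0.3562]), array([0.5233, 0.3538])]
top [334.2 172. ] [26.3 27.2] [array([ 0.6392, -0.0718]), array([ 0.6368, -0.071 ])]
top [545.3  34.7] [31. 97.] [array([ 1.0898, -0.6267]), array([ 1.0839, -0.6216])]
top [48.9 81.4] [110.9 198.7] [array([0.8229, 0.7029]), array([0.8191, 0.6978])]
side [221.5 393.8] [35.9 39.9] [array([ 0.3473, -0.2912]), array([ 0.3478, -0.293 ])]
side [337.  404.7] [ 39.2 144.2] [array([ 0.5386, -0.3471]), array([ 0.5373, -0.3483])]
side [342.6 254.1] [25.2 30.8] [array([ 0.6389, -0.0589]), array([ 0.6366, -0.063 ])]
side [437.6  89.4] [17.3 24.6] [array([1.1339, 0.4874]), array([1.1268, 0.478 ])]
side [43.2 60.1] [50.5 92.9] [array([-0.1431,  0.8939]), array([-0.1378,  0.8806])]
(np.float64(281.42854222199486), np.float64(262.6010851918372)) (np.float64(225.9640427366113), np.float64(266.8235396104811))
```

>>> {"name": "jog_arm", "arguments": {"targets": [[-6,0,0,0,0,0,0.7],[-12,0,0,0,0,0,0.7],[-12,0,0,0,0,0,0.7]]}}

```text
t: 3.72
tool_pos: [0.3579, 0.2659, 0.1293]
orientation: [0.07, 1.559, -0.059]
force: [0.6, -0.0, -1.1]
opening: 0.0638
```

```bash
python3 -c "
from h import *
rel(.6485,.0842,.125,-5)"
```

```text
opt 0 row [  0.63 -15.72  30.46] [ 0.3  0.6 -0.4] |r| 0.8
opt 180 row [  0.63 -15.72  30.46] [-179.7    0.6    0.9] |r| 179.7
t 3.725 q [ 0.52 -0.25  2.02  0.    1.36  0.61] pos [0.3579 0.2659 0.1293] jaw -4.7 xaxis [ 0.011  0.006 -1.   ] open 0.0638 F [ 0.6 -0.  -1.1]
```

>>> {"name": "jog_arm", "arguments": {"targets": [[0.6,-2,4,0,0.6,0,0.7],[0.6,-4.5,9,0,0.6,0,0.7],[0.6,-7,14,0,0.6,0,0.7],[0.6,-9.5,19,0,0.6,0,0.7],[0.6,-12,24,0,0.6,0,0.7]]}}

```text
t: 4.35
tool_pos: [0.5877, 0.1252, 0.1228]
orientation: [0.07, 1.572, -0.059]
force: [1.4, 0.4, -0.4]
opening: 0.0638
```

```bash
python3 -c "
from h import *
rel(.6485,.0842,.095,-5)"
```

```text
opt 0 row [ 2.74 -3.6   6.4 ] [ 0.3 -0.1 -0.4] |r| 0.5
opt 180 row [ 2.74 -3.6   6.4 ] [-179.7    0.6   -0.2] |r| 179.7
t 4.35 q [0.12 0.2  1.59 0.01 1.35 0.2 ] pos [0.5877 0.1252 0.1228] jaw -4.7 xaxis [-0.002  0.007 -1.   ] open 0.0638 F [ 1.4  0.4 -0.4]
```

>>> {"name": "jog_arm", "arguments": {"targets": [[1,-1.8,3.2,0,0,0,0.7],[2,-3.6,6.4,0,0,0,0.7],[2.7,-3.6,6.4,0,0,0,0.7],[2.7,-3.6,6.4,0,0,0,0.7]]}}

```text
t: 4.85
tool_pos: [0.6466, 0.0845, 0.0929]
orientation: [0.07, 1.576, -0.06]
force: [0.4, -0.9, -1.7]
opening: 0.0636
```

```bash
python3 -c "
from h import *
save('wrist','w3');save('side','s3',(260,130,420,250),5);ring(zs=(.1,.105));rel(.6485,.0842,.0165,-5)"
```

```text
wrist [410.7 332.6] [24.5 60.5] [array([0.723 , 0.0343]), array([0.7208, 0.0383])]
wrist [151.1 332.7] [24.7 60.2] [array([0.5638, 0.0467]), array([0.5666, 0.0503])]
wrist [ 84.3 215.5] [57.1 67.6] [array([0.5421, 0.1242]), array([0.5456, 0.1254])]
wrist [280.9 238.4] [127.3 173.8] [array([0.6486, 0.1021]), array([0.6488, 0.104 ])]
wrist [96.1 15.2] [ 56.7 127.1] [array([0.5725, 0.2185]), array([0.575 , 0.2168])]
opt 0 row [ 7.91 -0.14  0.09] [ 0.3 -0.2 -0.4] |r| 0.5
opt 180 row [ 7.91 -0.14  0.09] [-179.7    0.6   -0.2] |r| 179.7
t 5.0 q [0.05 0.36 1.45 0.01 1.33 0.13] pos [0.6479 0.0851 0.0956] jaw -4.7 xaxis [-0.002  0.007 -1.   ] open 0.0641 F [-0.6 -0.5 -0.6]
```

View pics/w3.png

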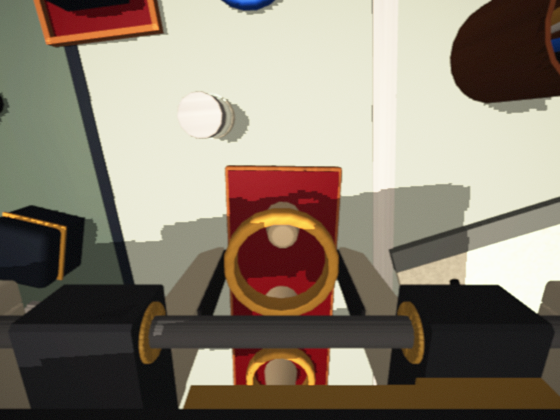

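View pics/s3.png

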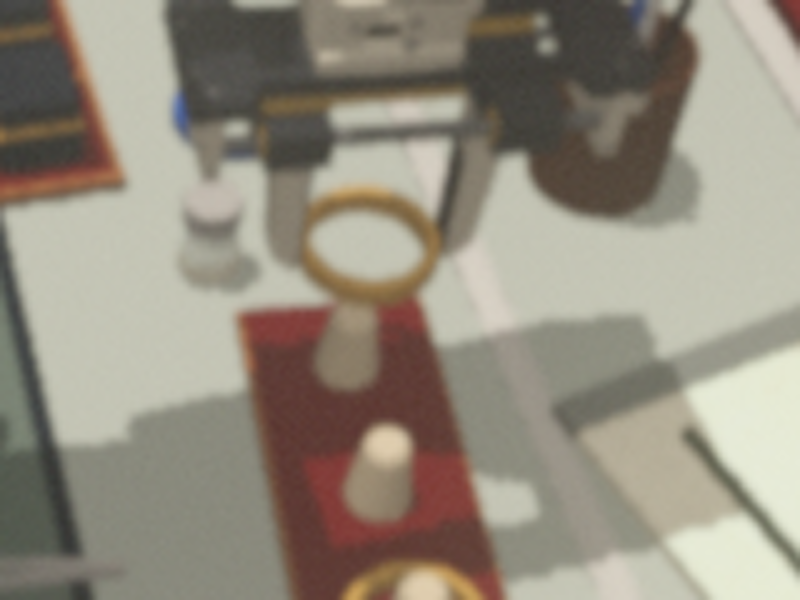

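The ring is held level, with its centre at wrist (281,262). The post top shows at (282,232).

```bash
python3 -c "
from h import *
c=optics.read_camera('wrist'); print(px(c,(282,232),.052),px(c,(281,295),.052), px(c,(281,262),.103))
rel(.6485,.0842,.0165,-5)"
```

```text
[0.64849495 0.08857578 0.052     ] [0.64358992 0.0374017  0.052     ] [0.64795803 0.08895373 0.103     ]
opt 0 row [ 7.95 -0.14  0.06] [ 0.3 -0.1 -0.4] |r| 0.5
opt 180 row [ 7.95 -0.14  0.06] [-179.7    0.6   -0.2] |r| 179.7
t 5.05 q [0.05 0.36 1.45 0.01 1.33 0.13] pos [0.6481 0.0851 0.096 ] jaw -4.7 xaxis [-0.001  0.007 -1.   ] open 0.0637 F [-0.1 -0.1  0.1]
```

>>> {"name": "jog_arm", "arguments": {"targets": [[2.5,0,0,0,0,0,0.7],[5,0,0,0,0,0,0.7],[7,0,0,0,0,0,0.7],[7.95,0,0,0,0,0,0.7],[7.95,0,0,0,0,0,0.7]]}}

```text
t: 5.68
tool_pos: [0.6479, 0.0858, 0.0163]
orientation: [0.069, 1.572, -0.058]
force: [1.0, 0.0, -0.6]
opening: 0.0641
```

```bash
python3 -c "
from h import *
save('side','s4',(260,130,420,250),5);rel(.6485,.0842,.0165,-5)"
```

```text
opt 0 row [ 0.05 -0.16  0.02] [ 0.3 -0.1 -0.4] |r| 0.5
opt 180 row [ 0.05 -0.16  0.02] [-1.797e+02  6.000e-01 -1.000e-01] |r| 179.7
t 5.725 q [0.05 0.44 1.5  0.01 1.2  0.13] pos [0.6484 0.0858 0.017 ] jaw -4.7 xaxis [-0.001  0.007 -1.   ] open 0.0641 F [-0.5  1.  -0.2]
```

View pics/s4.png

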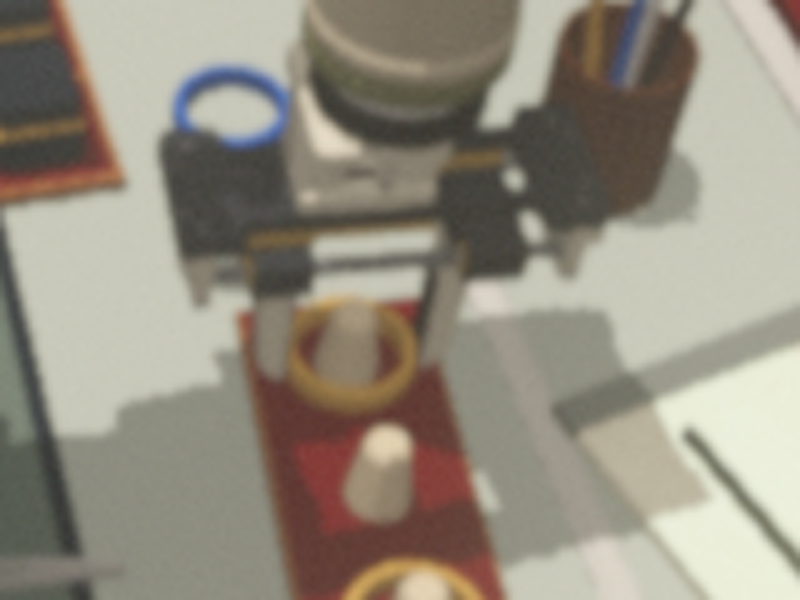

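>>> {"name": "jog_arm", "arguments": {"targets": [[0.15,0,0,0,0,0,0.7],[0.15,0,0,0,0,0,0.3],[0.1,0,0,0,0,0,0],[0.1,0,0,0,0,0,0],[0.1,0,0,0,0,0,0]]}}

```text
t: 6.35
tool_pos: [0.6485, 0.0858, 0.0161]
orientation: [0.069, 1.571, -0.058]
force: [-0.1, -0.3, 0.8]
opening: 0.0899
```

>>> {"name": "jog_arm", "arguments": {"targets": [[-3,0,0,0,0,0,0],[-7,0,0,0,0,0,0],[-12,0,0,0,0,0,0],[-12,0,0,0,0,0,0]]}}

```text
t: 6.85
tool_pos: [0.6522, 0.0851, 0.1425]
orientation: [0.07, 1.561, -0.057]
force: [0.4, 0.1, -0.1]
opening: 0.093
```

```bash
python3 -c "
from h import *
save('side','s5',(260,130,420,250),5);save('wrist','w5');rel(.348,-.2895,.15,-5)"
```

```text
opt 0 row [ -1.61 -39.76 -26.96] [ 0.3  0.  -0.4] |r| 0.5
opt 180 row [ -1.61 -39.76 -26.96] [-1.797e+02  6.000e-01  1.000e-01] |r| 179.7
t 6.95 q [0.05 0.32 1.42 0.01 1.4  0.13] pos [0.6491 0.0849 0.1369] jaw -4.7 xaxis [ 0.001  0.007 -1.   ] open 0.093 F [-0.3  0.2  0. ]
```

View pics/w5.png

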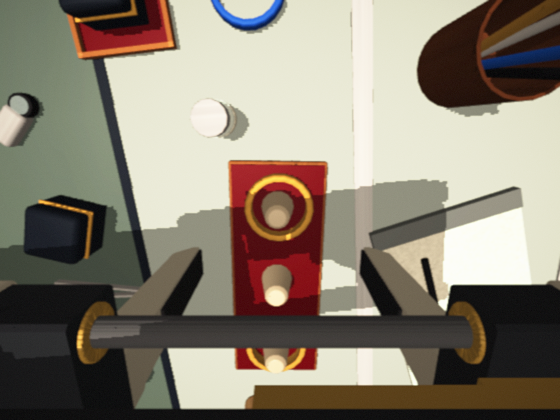

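View pics/s5.png

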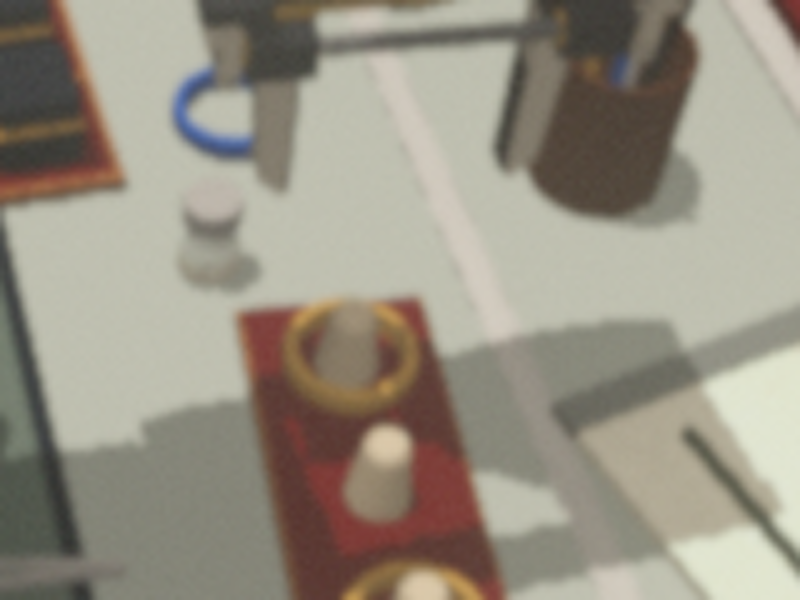

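Bangle A lies flat around the +78 post: wrist (279,207), side crop (352,355). Now bangle B.

>>> {"name": "jog_arm", "arguments": {"targets": [[-1.6,-39.8,-27,0,0,0,0],[-1.6,-39.8,-27,0,0,0,0],[-1.6,-39.8,-27,0,0,0,0],[-1.6,-39.8,-27,0,0,0,0],[-1.6,-39.8,-27,0,0,0,0]]}}

```text
t: 7.58
tool_pos: [0.4505, -0.1594, 0.1431]
orientation: [0.07, 1.572, -0.057]
force: [0.6, -1.5, 0.7]
opening: 0.093
```

```bash
python3 -c "
from h import *
rel(.348,-.2895,.13,-5)"
```

```text
opt 0 row [  1.22 -13.81  -9.16] [ 0.4 -0.1 -0.5] |r| 0.6
opt 180 row [  1.22 -13.81  -9.16] [-179.6    0.7   -0.2] |r| 179.6
t 7.575 q [-0.45 -0.15  1.91  0.01  1.39 -0.37] pos [ 0.4505 -0.1594  0.1431] jaw -4.6 xaxis [-0.001  0.008 -1.   ] open 0.093 F [ 0.6 -1.5  0.7]
```

>>> {"name": "jog_arm", "arguments": {"targets": [[1.2,-13.8,-9.2,0,0,0,0],[1.2,-13.8,-9.2,0,0,0,0],[1.2,-13.8,-9.2,0,0,0,0],[1.2,-13.8,-9.2,0,0,0,0]]}}

```text
t: 8.07
tool_pos: [0.3448, -0.2903, 0.1281]
orientation: [0.075, 1.574, -0.059]
force: [-0.3, 0.9, -0.4]
opening: 0.0932
```

```bash
python3 -c "
from h import *
save('wrist','w6');ring(zs=(.007,.014));rel(.348,-.2895,.004,-5)"
```

```text
wrist [ 94.5 332.7] [33.2 61.4] [array([ 0.1292, -0.4129]), array([ 0.1346, -0.408 ])]
wrist [467.6 332.4] [33.5 61.6] [array([ 0.5363, -0.4454]), array([ 0.5319, -0.4397])]
wrist [282.2 208.6] [66.  67.3] [array([ 0.3464, -0.2892]), array([ 0.3466, -0.2873])]
wrist [676.3 548.9] [294.8 928.7] [array([ 0.8548, -0.8264]), array([ 0.8426, -0.8115])]
wrist [347.7  92.2] [ 18.2 230.7] [array([ 0.4123, -0.1888]), array([ 0.4109, -0.1893])]
opt 0 row [12.48 -0.2   0.17] [ 0.3 -0.2 -0.6] |r| 0.7
opt 180 row [12.48 -0.2   0.17] [-179.7    0.9   -0.3] |r| 179.7
t 8.175 q [-0.81 -0.21  1.99  0.01  1.38 -0.73] pos [ 0.3469 -0.2887  0.1289] jaw -4.7 xaxis [-0.003  0.01  -1.   ] open 0.0929 F [ 0.8 -1.  -0.3]
```

View pics/w6.png

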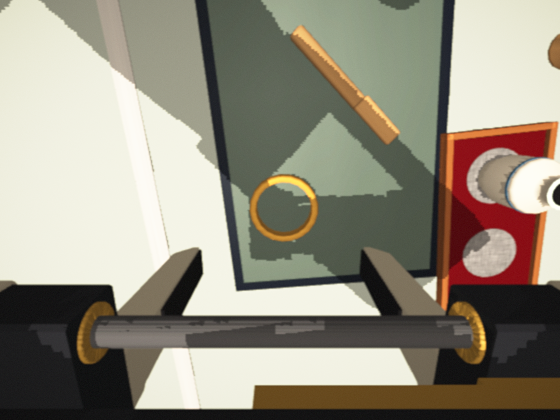

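Bangle B is at wrist (282,208), gives (0.3465,-0.288), which agrees with the earlier estimate. I'll descend and grip.

>>> {"name": "jog_arm", "arguments": {"targets": [[6,0,0.0,0,0,-0.6,0],[11,0,0,0,0,-0.6,0],[12.5,0,0,0,0,-0.6,0],[12.5,0,0,0,0,-0.6,0]]}}

```text
t: 8.68
tool_pos: [0.3469, -0.2862, 0.0036]
orientation: [0.065, 1.575, -0.063]
force: [0.2, -0.2, -0.4]
opening: 0.093
```

>>> {"name": "jog_arm", "arguments": {"targets": [[0,0,0,0,0,0,0.7],[0,0,0,0,0,0,0.7],[0,0,0,0,0,0,0.7],[0,0,0,0,0,0,0.7],[0,0,0,0,0,0,0.7]]}}

```text
t: 9.3
tool_pos: [0.3473, -0.2865, 0.0041]
orientation: [0.064, 1.574, -0.063]
force: [0.6, 1.3, 4.5]
opening: 0.0636
```

```bash
python3 -c "
from h import *
ring(zs=(.007,.014));rel(.348,-.2895,.13,-5)"
```

```text
wrist [152.1 332.8] [24.5 60.7] [array([ 0.2629, -0.3268]), array([ 0.2668, -0.3216])]
wrist [409.8 332.4] [24.7 61.1] [array([ 0.4234, -0.339 ]), array([ 0.4204, -0.3333])]
wrist [280.8 267.2] [103.5 114.8] [array([ 0.3469, -0.2881]), array([ 0.3472, -0.2846])]
wrist [547.2 242.3] [ 24.9 171.2] [array([ 0.4986, -0.2845]), array([ 0.4924, -0.2812])]
wrist [410.3  86.7] [ 38.2 289.1] [array([ 0.4184, -0.1957]), array([ 0.4156, -0.1962])]
opt 0 row [-12.59  -0.28   0.04] [ 0.4 -0.2 -0. ] |r| 0.4
opt 180 row [-12.59  -0.28   0.04] [-1.796e+02  1.000e-01 -4.000e-01] |r| 179.6
t 9.35 q [-0.8  -0.05  2.09 -0.    1.1  -0.72] pos [ 0.3473 -0.2865  0.0041] jaw -4.6 xaxis [-0.004  0.001 -1.   ] open 0.0633 F [0.7 1.4 5.1]
```

>>> {"name": "jog_arm", "arguments": {"targets": [[-6,0,0,0,0,0,0.7],[-12,0,0,0,0,0,0.7],[-12.6,0,0,0,0,0,0.7]]}}

```text
t: 9.72
tool_pos: [0.35, -0.2891, 0.1351]
orientation: [0.06, 1.568, -0.068]
force: [0.2, 0.3, -0.1]
opening: 0.0632
```

```bash
python3 -c "
from h import *
rel(.642,.0105,.13,-5)"
```

```text
opt 0 row [ 0.41 32.23 26.67] [0.3 0.1 0.3] |r| 0.5
opt 180 row [ 0.41 32.23 26.67] [-179.7   -0.5    0.2] |r| 179.7
t 9.725 q [-0.8  -0.23  1.99 -0.    1.38 -0.72] pos [ 0.35   -0.2891  0.1351] jaw -4.7 xaxis [ 0.002 -0.005 -1.   ] open 0.0632 F [ 0.2  0.3 -0.1]
```

>>> {"name": "jog_arm", "arguments": {"targets": [[0.4,3,2.5,0,0,0.3,0.7],[0.4,7,6,0,0,0.3,0.7],[0.4,11,9.2,0,0,0.3,0.7],[0.4,15,12.5,0,0,0.3,0.7],[0.4,19,15.8,0,0,0.3,0.7]]}}

```text
t: 10.35
tool_pos: [0.5231, -0.1111, 0.1289]
orientation: [0.064, 1.57, -0.064]
force: [0.4, 0.1, -0.5]
opening: 0.0635
```

```bash
python3 -c "
from h import *
rel(.642,.0105,.1,-5)"
```

```text
opt 0 row [ 2.9  13.08 10.86] [ 0.3  0.  -0. ] |r| 0.3
opt 180 row [ 2.9  13.08 10.86] [-179.7    0.     0. ] |r| 179.7
t 10.35 q [-0.31  0.02  1.78  0.    1.35 -0.22] pos [ 0.5231 -0.1111  0.1289] jaw -4.7 xaxis [ 0.  0. -1.] open 0.0635 F [ 0.4  0.1 -0.5]
```

>>> {"name": "jog_arm", "arguments": {"targets": [[0.5,4,3.3,0,0,0,0.7],[0.8,8,6.6,0,0,0,0.7],[1.5,12,10,0,0,0,0.7],[2.9,13.1,10.9,0,0,0,0.7],[2.9,13.1,10.9,0,0,0,0.7]]}}

```text
t: 10.98
tool_pos: [0.6406, 0.0116, 0.0964]
orientation: [0.063, 1.575, -0.062]
force: [-0.2, -0.3, -0.4]
opening: 0.0637
```

```bash
python3 -c "
from h import *
save('wrist','w7');save('side','s7',(260,130,420,250),5);rel(.642,.0105,.0165,-5)"
```

```text
opt 0 row [8.22 0.04 0.1 ] [ 0.3 -0.1  0. ] |r| 0.4
opt 180 row [8.22 0.04 0.1 ] [-179.7   -0.    -0.2] |r| 179.7
t 11.075 q [-0.06  0.32  1.49 -0.    1.33  0.02] pos [0.6412 0.0102 0.0987] jaw -4.7 xaxis [-0.002 -0.    -1.   ] open 0.0636 F [ 0.7  0.1 -0.2]
```

View pics/w7.png

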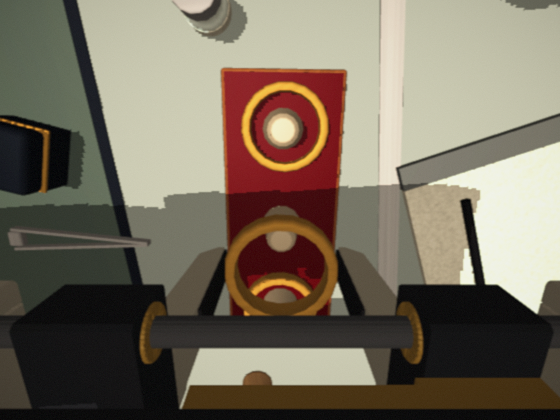

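View pics/s7.png

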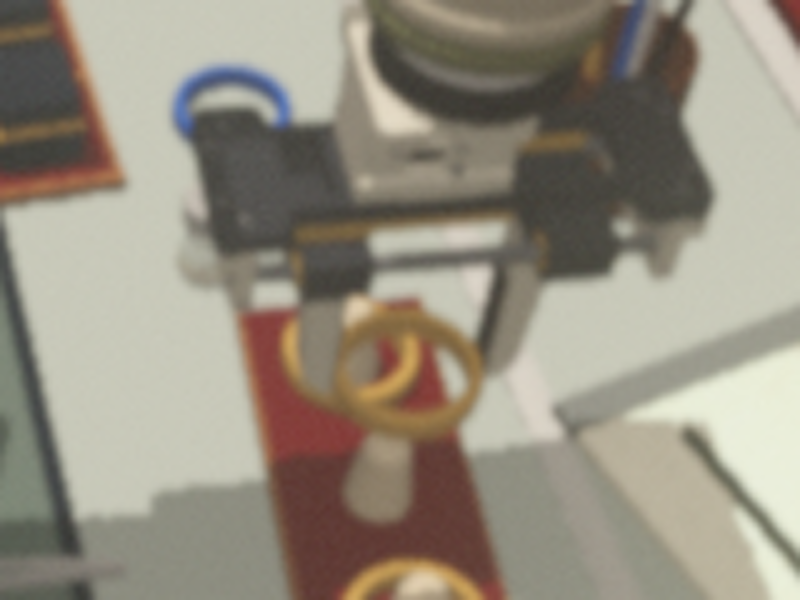

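The ring at wrist (281,267) and the middle post top at (282,235) have the same offset as with A. Lowering.

>>> {"name": "jog_arm", "arguments": {"targets": [[2.5,0,0.1,0,0,0,0.7],[5,0,0.1,0,0,0,0.7],[7.3,0,0.1,0,0,0,0.7],[8.3,0,0.1,0,0,0,0.7],[8.3,0,0.1,0,0,0,0.7]]}}

```text
t: 11.7
tool_pos: [0.6416, 0.0093, 0.0159]
orientation: [0.065, 1.572, -0.065]
force: [0.4, 0.3, -0.8]
opening: 0.0637
```

>>> {"name": "jog_arm", "arguments": {"targets": [[0,0,0,0,0,0,0.7],[0,0,0,0,0,0,0.3],[0,0,0,0,0,0,0],[0,0,0,0,0,0,0],[0,0,0,0,0,0,0]]}}

```text
t: 12.32
tool_pos: [0.6417, 0.0093, 0.016]
orientation: [0.064, 1.572, -0.065]
force: [0.3, -0.0, -0.3]
opening: 0.0896
```

>>> {"name": "jog_arm", "arguments": {"targets": [[-3,0,0,0,0,0,0],[-7,0,0,0,0,0,0],[-12,0,0,0,0,0,0],[-12,0,0,0,0,0,0]]}}

```text
t: 12.82
tool_pos: [0.6456, 0.0092, 0.1422]
orientation: [0.064, 1.562, -0.065]
force: [-0.7, -0.1, -0.3]
opening: 0.0927
```

```bash
python3 -c "
from h import *
save('side','s8',(260,130,420,250),5);save('wrist','w8');rel(.445,.06,.18,-5)"
```

```text
opt 0 row [ -4.33   3.43 -20.09] [ 0.3 -0.1  0. ] |r| 0.3
opt 180 row [ -4.33   3.43 -20.09] [-1.797e+02 -0.000e+00 -1.000e-01] |r| 179.7
t 12.925 q [-0.07  0.29  1.45 -0.    1.4   0.02] pos [0.6424 0.0093 0.1366] jaw -4.7 xaxis [-0.001 -0.    -1.   ] open 0.0933 F [ 0.1 -0.7  0.4]
```

View pics/w8.png

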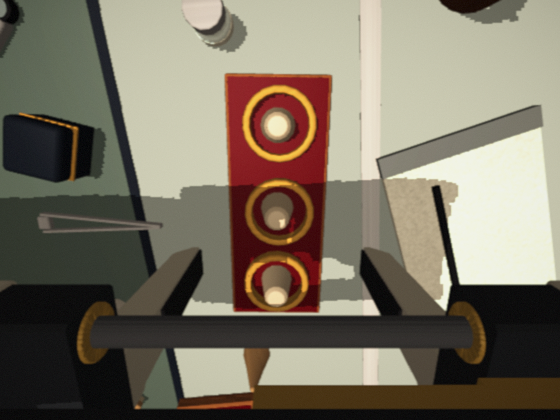

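View pics/s8.png

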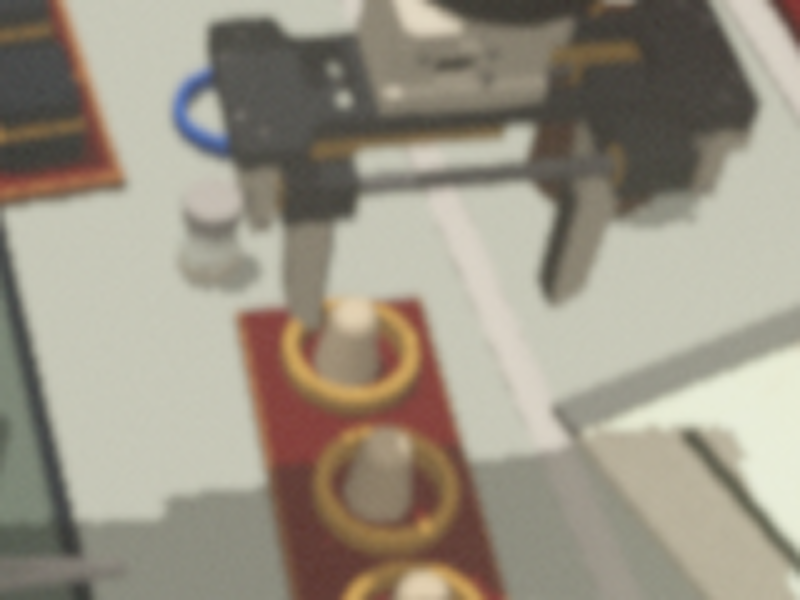

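Both bangles lie flat round their posts: wrist (279,212) and (279,125). Next I'll look at the ring box from above.

>>> {"name": "jog_arm", "arguments": {"targets": [[-4,6.5,-20,0,0,0,0],[-4,6.5,-20,0,0,0,0],[-4,6.5,-20,0,0,0,0],[-4,6.5,-20,0,0,0,0],[-4,6.5,-20,0,0,0,0]]}}

```text
t: 13.55
tool_pos: [0.4466, 0.0912, 0.1754]
orientation: [0.063, 1.573, -0.064]
force: [-0.3, -0.2, -0.6]
opening: 0.0934
```

```bash
python3 -c "
from h import *
save('wrist','w9');save('wrist','w9c',(190,100,370,235),4.4);save('side','s9',(200,170,300,245),6);rel(.445,.08,.18,-5)"
```

```text
opt 0 row [-0.43 -1.04 -0.27] [ 0.3 -0.1  0. ] |r| 0.3
opt 180 row [-0.43 -1.04 -0.27] [-1.797e+02 -1.000e-01 -2.000e-01] |r| 179.7
t 13.7 q [ 0.09 -0.24  1.92 -0.    1.46  0.17] pos [0.4485 0.0902 0.1756] jaw -4.7 xaxis [-0.002 -0.001 -1.   ] open 0.0933 F [ 0.1 -0.3 -0.8]
```

View pics/w9.png

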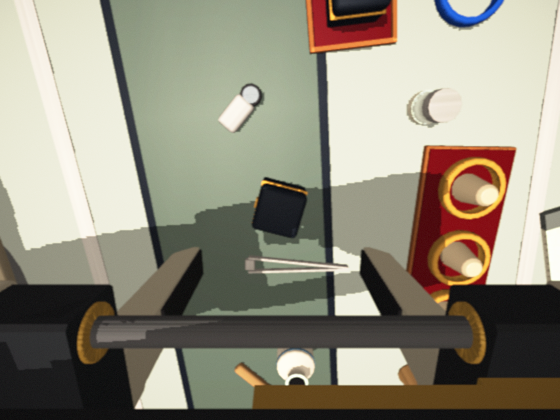

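View pics/w9c.png

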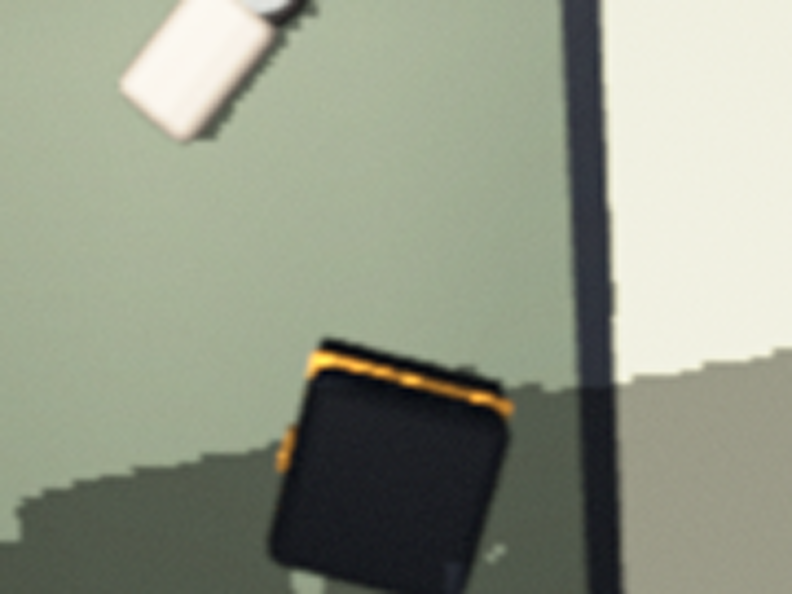

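The box's clasp is on its left (-x) face, at wrist (254,202). I'll grip the ±x faces high, above the clasp and band.

```bash
python3 -c "
from h import *
c=save('wrist','w10',(240,165,320,245),7);s=save('side','s10',(215,190,285,240),8)
P=lambda x,y:(190+x/4.4-.4,100+y/4.4-.4)
W=np.array([px(c,P(*p),.048)[:2] for p in [(313,367),(513,422),(470,602),(266,560)]]);print(W,W.mean(0),[np.linalg.norm(W[i]-W[i-1]) for i in range(4)])
d=W[1]-W[0]+W[2]-W[3];print(np.degrees(np.arctan2(d[1],d[0]))); d=W[0]-W[3]+W[1]-W[2];print(np.degrees(np.arctan2(-d[0],d[1])))"
```

```text
[[0.43024896 0.11446707]
 [0.47332546 0.09849061]
 [0.46088965 0.05663378]
 [0.41497926 0.07068722]] [0.44486083 0.08506967] [np.float64(0.046366351155366456), np.float64(0.04594379343806827), np.float64(0.043665124237578005), np.float64(0.04801314999174555)]
-18.64770703118863
-17.927631872382843
```

View pics/w10.png

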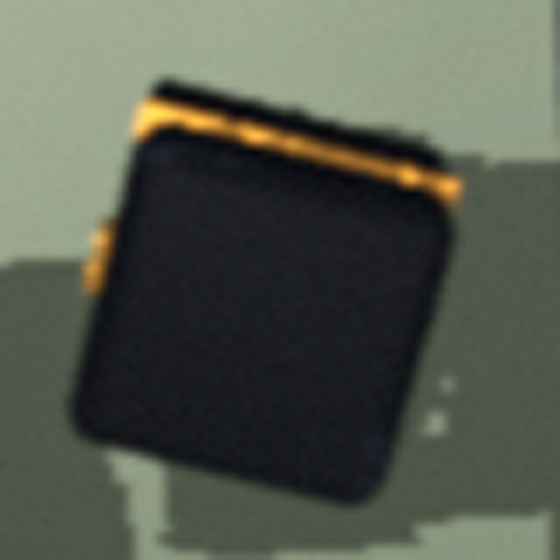

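View pics/s10.png

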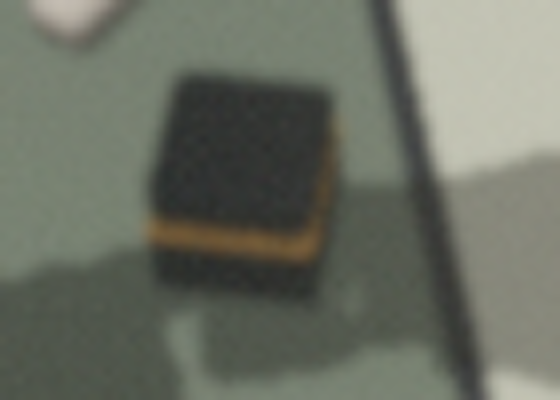

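```bash
python3 -c "
from h import *
c=optics.read_camera('wrist'); print(px(c,(277.3,209.3),.048))
rel(.445,.083,.075,-18)
c=optics.read_camera('side')
for z in (.024,.048): print(np.round(proj(c,(.445,.083,z)),1))"
```

```text
[0.44415667 0.08663873 0.048     ]
opt 0 row [10.1  -0.73 -0.29] [13.2 -0.1  0.1] |r| 13.2
opt 180 row [10.1  -0.73 -0.29] [-1.668e+02 -1.000e-01 -2.000e-01] |r| 166.8
t 13.85 q [ 0.09 -0.24  1.92 -0.    1.46  0.17] pos [0.4487 0.0901 0.176 ] jaw -4.8 xaxis [-0.002 -0.    -1.   ] open 0.0932 F [ 0.2 -0.3 -0. ]
[245.7 212.7]
[245.2 206.2]
```

>>> {"name": "jog_arm", "arguments": {"targets": [[6,-0.8,-0.35,9,0,0,0],[10,-0.8,-0.35,13.2,0,0,0],[13,-0.8,-0.35,13.2,0,0,0],[14.6,-0.8,-0.35,13.2,0,0,0],[14.6,-0.8,-0.35,13.2,0,0,0]]}}

```text
t: 14.52
tool_pos: [0.4435, 0.0822, 0.0292]
orientation: [0.245, 1.561, -0.247]
force: [-0.7, -0.5, 0.4]
opening: 0.0932
```

```bash
python3 -c "
from h import *
save('wrist','w11');save('side','s11',(180,140,320,245),5);rel(.445,.082,.03,-18)"
```

```text
opt 0 row [ 0.12 -0.04 -0.01] [ 0. -0.  0.] |r| 0.1
opt 180 row [ 0.12 -0.04 -0.01] [-1.8e+02 -0.0e+00 -1.0e-01] |r| 180.0
t 14.625 q [ 0.07 -0.09  2.07 -0.    1.16  0.38] pos [0.4452 0.0824 0.0312] jaw -18.0 xaxis [-0.001 -0.    -1.   ] open 0.0928 F [ 0.2 -0.7  0.1]
```

View pics/w11.png

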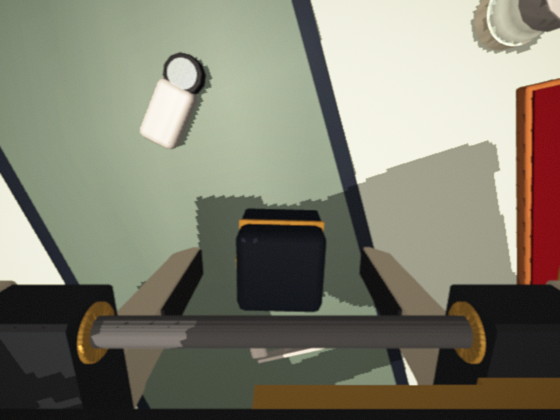

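View pics/s11.png

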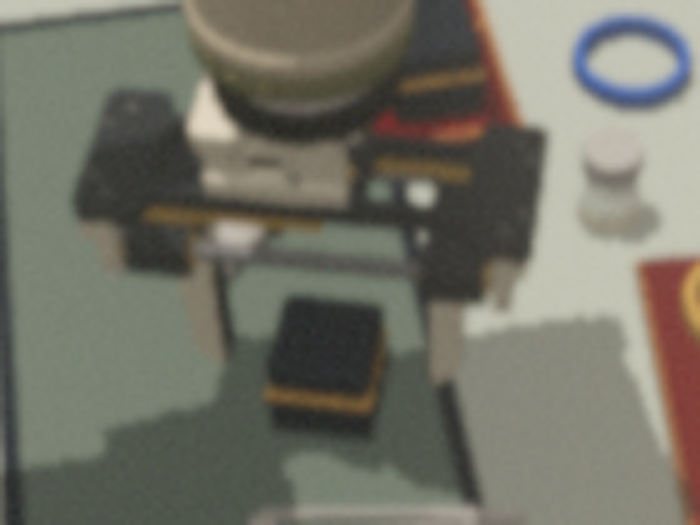

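```bash
python3 -c "
from h import *
c=optics.read_camera('wrist');print(proj(c,(.4452,.0824,.048)),proj(c,(.4452,.0784,.048)),px(c,(281,265),.048))"
```

```text
(np.float64(281.59517443985317), np.float64(276.14054567506867)) (np.float64(283.86760899113114), np.float64(282.46463452078575)) [0.44692552 0.08876425 0.048     ]
```

>>> {"name": "jog_arm", "arguments": {"targets": [[0.1,0,0,0,0,0,0.9],[0.1,0,0,0,0,0,0.9],[0.1,0,0,0,0,0,0.9],[0.1,0,0,0,0,0,0.9],[0.1,0,0,0,0,0,0.9]], "squeeze": 15}}

```text
t: 15.3
tool_pos: [0.4454, 0.0825, 0.0305]
orientation: [0.246, 1.557, -0.246]
force: [-0.7, -0.3, 2.5]
opening: 0.048
```

>>> {"name": "jog_arm", "arguments": {"targets": [[0,0,0,0,0,0,0.9],[0,0,0,0,0,0,0.9],[0,0,0,0,0,0,0.9]]}}

```text
t: 15.68
tool_pos: [0.4454, 0.0824, 0.0305]
orientation: [0.246, 1.557, -0.246]
force: [0.2, -0.2, -0.0]
opening: 0.0483
```

Gripped, opening 48 mm. Lift and carry to the empty bay at about (0.523, 0.432).

>>> {"name": "jog_arm", "arguments": {"targets": [[-4,0,0,0,0,0,0.9],[-9,0,0,0,0,0,0.9],[-12,0,0,0,0,0,0.9],[-12,0,0,0,0,0,0.9]]}}

```text
t: 16.18
tool_pos: [0.4475, 0.0826, 0.1532]
orientation: [0.247, 1.552, -0.245]
force: [-0.2, 0.3, -1.1]
opening: 0.0477
```

```bash
python3 -c "
from h import *
rel(.523,.4295,.15,1.75)"
```

```text
opt 0 row [ 0.37 35.33 -3.51] [-19.7   0.3  -0.1] |r| 19.7
opt 180 row [ 0.37 35.33 -3.51] [ 1.603e+02 -1.000e-01 -4.000e-01] |r| 160.3
t 16.175 q [ 0.07 -0.24  1.96 -0.    1.41  0.38] pos [0.4475 0.0826 0.1532] jaw -18.0 xaxis [ 0.005  0.    -1.   ] open 0.0477 F [-0.2  0.3 -1.1]
```

>>> {"name": "jog_arm", "arguments": {"targets": [[0.3,4,-0.4,-4,0,0,0.9],[0.3,9,-0.9,-8,0,0,0.9],[0.3,14,-1.4,-12,0,0,0.9],[0.3,19,-1.9,-16,0,0,0.9],[0.3,24,-2.4,-19.7,0,0,0.9]]}}

```text
t: 16.8
tool_pos: [0.4977, 0.3194, 0.1479]
orientation: [-0.027, 1.568, 0.025]
force: [-0.2, -0.2, -0.3]
opening: 0.0479
```

```bash
python3 -c "
from h import *
rel(.523,.4295,.11,1.75)"
```

```text
opt 0 row [ 3.78 10.92  2.88] [0.1 0.1 0.1] |r| 0.2
opt 180 row [ 3.78 10.92  2.88] [-1.799e+02 -1.000e-01  2.000e-01] |r| 179.9
t 16.8 q [ 0.49  0.15  1.6  -0.    1.39  0.45] pos [0.4977 0.3194 0.1479] jaw 1.9 xaxis [ 0.003 -0.001 -1.   ] open 0.0479 F [-0.2 -0.2 -0.3]
```

>>> {"name": "jog_arm", "arguments": {"targets": [[0.3,4,1,0,0,0,0.9],[0.8,8,2,0,0,0,0.9],[2,10.9,2.9,0,0,0,0.9],[3.8,10.9,2.9,0,0,0,0.9],[3.8,10.9,2.9,0,0,0,0.9]]}}

```text
t: 17.42
tool_pos: [0.521, 0.4272, 0.1051]
orientation: [-0.03, 1.574, 0.021]
force: [0.1, -0.9, -1.4]
opening: 0.0483
```

```bash
python3 -c "
from h import *
save('wrist','w12');save('side','s12',(170,70,330,190),5);save('top','t12',(90,150,250,270),5);rel(.523,.4295,.0355,1.75)"
```

```text
opt 0 row [ 7.42  0.14 -0.04] [0.1 0.1 0.1] |r| 0.2
opt 180 row [ 7.42  0.14 -0.04] [-179.9   -0.2    0.2] |r| 179.9
t 17.575 q [ 0.61  0.4   1.37 -0.    1.37  0.58] pos [0.5233 0.4282 0.1097] jaw 1.8 xaxis [ 0.002 -0.002 -1.   ] open 0.048 F [ 0.9  0.3 -0.6]
```

View pics/w12.png

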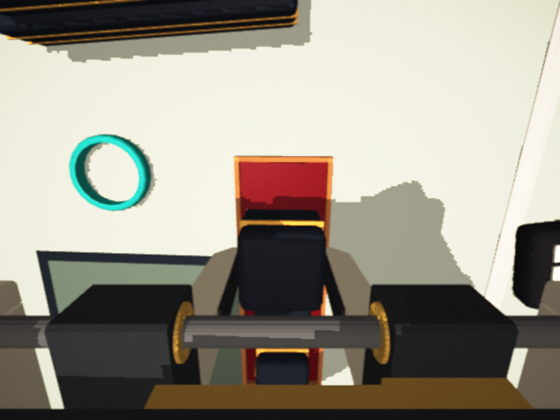

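View pics/s12.png

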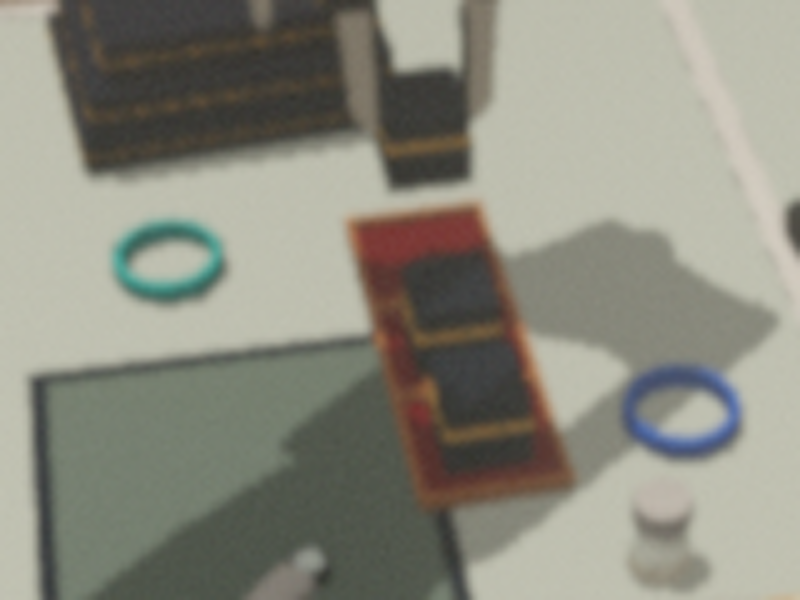

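The box hangs upright above the bay. The tray's far corners are at wrist (235,158) and (332,157), so I'll check the bay position.

```bash
python3 -c "
from h import *
c=optics.read_camera('wrist');print(px(c,(235,158),.010),px(c,(332,157),.010),px(c,(281,269),.127))
rel(.5235,.4295,.0355,1.75)"
```

```text
[0.48246663 0.4767584  0.01      ] [0.5652945  0.48022554 0.01      ] [0.52297282 0.43284012 0.127     ]
opt 0 row [ 7.49  0.1  -0.04] [0.1 0.2 0.1] |r| 0.2
opt 180 row [ 7.49  0.1  -0.04] [-1.799e+02 -1.000e-01  3.000e-01] |r| 179.9
t 17.625 q [ 0.61  0.4   1.37 -0.    1.37  0.58] pos [0.5237 0.4286 0.1104] jaw 1.8 xaxis [ 0.003 -0.001 -1.   ] open 0.0479 F [ 1.1 -0.  -0.1]
```

>>> {"name": "jog_arm", "arguments": {"targets": [[2.5,0.15,0,0,0,0,0.9],[5,0.15,0,0,0,0,0.9],[6.8,0.15,0,0,0,0,0.9],[7.5,0.15,0,0,0,0,0.9],[7.5,0.15,0,0,0,0,0.9]]}}

```text
t: 18.25
tool_pos: [0.5242, 0.43, 0.0359]
orientation: [-0.025, 1.567, 0.024]
force: [0.3, 0.1, -1.5]
opening: 0.0479
```

```bash
python3 -c "
from h import *
rel(.5235,.4295,.0345,1.75)"
```

```text
opt 0 row [ 0.14 -0.05 -0.07] [0.1 0.2 0. ] |r| 0.2
opt 180 row [ 0.14 -0.05 -0.07] [-1.799e+02 -1.000e-01  3.000e-01] |r| 179.9
t 18.25 q [ 0.61  0.48  1.41 -0.    1.25  0.58] pos [0.5242 0.43   0.0359] jaw 1.8 xaxis [ 0.004 -0.001 -1.   ] open 0.0479 F [ 0.3  0.1 -1.5]
```

>>> {"name": "jog_arm", "arguments": {"targets": [[0.1,0,0,0,0,0,0.9],[0.2,0,0,0,0,0,0.9],[0.2,0,0,0,0,0,0.9]]}}

```text
t: 18.62
tool_pos: [0.5244, 0.4303, 0.0344]
orientation: [-0.025, 1.566, 0.025]
force: [0.2, -0.3, -0.3]
opening: 0.048
```

>>> {"name": "jog_arm", "arguments": {"targets": [[0,0,0,0,0,0,0.4],[0,0,0,0,0,0,0.2],[0,0,0,0,0,0,0],[0,0,0,0,0,0,0],[0,0,0,0,0,0,0]]}}

```text
t: 19.25
tool_pos: [0.5245, 0.4303, 0.0344]
orientation: [-0.025, 1.566, 0.025]
force: [-0.6, -0.6, 0.2]
opening: 0.0908
```

>>> {"name": "jog_arm", "arguments": {"targets": [[-3,0,0,0,0,0,0],[-7,0,0,0,0,0,0],[-12,0,0,0,0,0,0],[-12,0,0,0,0,0,0]]}}

```text
t: 19.75
tool_pos: [0.5268, 0.4324, 0.161]
orientation: [-0.021, 1.558, 0.029]
force: [0.3, 0.1, 0.3]
opening: 0.0931
```

```bash
python3 -c "
from h import *
save('wrist','w13');save('side','s13',(170,70,330,190),5);rel(.45,-.12,.20,1.75)"
```

```text
opt 0 row [ -4.56 -54.79  -9.15] [ 0.1  0.3 -0. ] |r| 0.3
opt 180 row [ -4.56 -54.79  -9.15] [-179.9    0.     0.5] |r| 179.9
t 19.85 q [ 0.61  0.37  1.33 -0.    1.44  0.58] pos [0.5243 0.4306 0.1552] jaw 1.8 xaxis [ 0.006  0.001 -1.   ] open 0.0927 F [-1.2 -0.  -0.5]
```

View pics/w13.png

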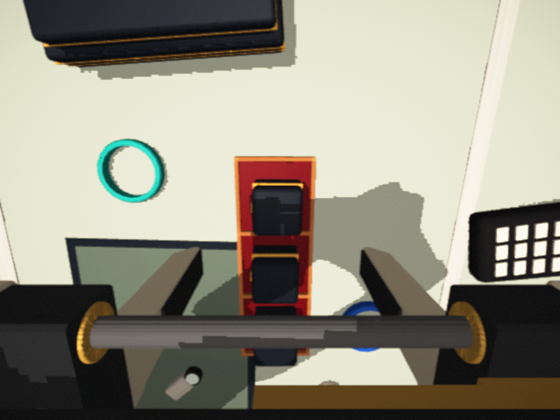

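View pics/s13.png

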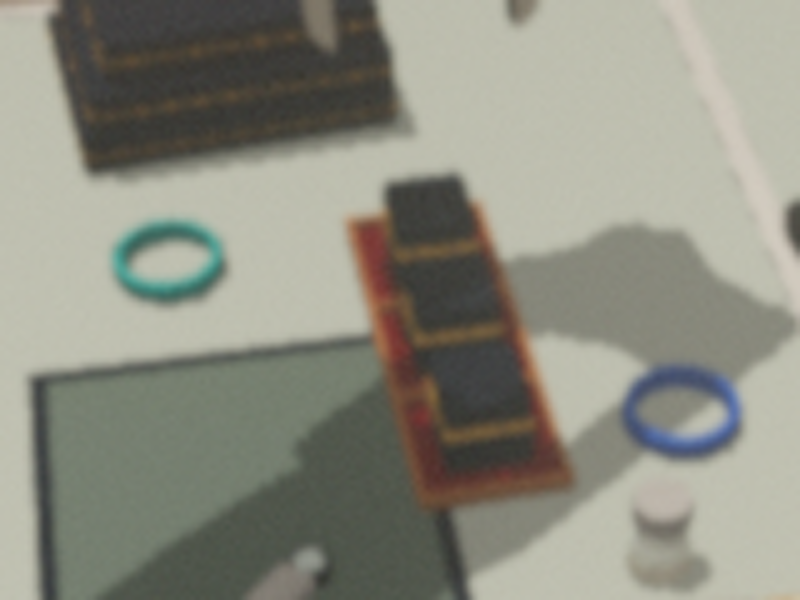

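The ring box stands upright in its bay, at wrist (277,210). Next is the vase.

>>> {"name": "jog_arm", "arguments": {"targets": [[-4.5,-53,-9,0,0.3,0,0],[-4.5,-53,-9,0,0.3,0,0],[-4.5,-53,-9,0,0.3,0,0],[-4.5,-53,-9,0,0.3,0,0],[-4.5,-53,-9,0,0.3,0,0]]}}

```text
t: 20.48
tool_pos: [0.4799, 0.1198, 0.1786]
orientation: [-0.025, 1.573, 0.025]
force: [0.4, -0.6, -1.1]
opening: 0.0925
```

```bash
python3 -c "
from h import *
rel(.45,-.10,.20,1.75)"
```

```text
opt 0 row [ -2.13 -21.87  -3.7 ] [ 0.1 -0.1 -0. ] |r| 0.2
opt 180 row [ -2.13 -21.87  -3.7 ] [-179.9    0.    -0.2] |r| 179.9
t 20.475 q [ 0.14 -0.13  1.83  0.    1.45  0.11] pos [0.4799 0.1198 0.1786] jaw 1.8 xaxis [-0.002  0.    -1.   ] open 0.0925 F [ 0.4 -0.6 -1.1]
```

>>> {"name": "jog_arm", "arguments": {"targets": [[-2,-21.8,-3.5,0,0,0,0],[-2,-21.8,-3.5,0,0,0,0],[-2,-21.8,-3.5,0,0,0,0],[-2,-21.8,-3.5,0,0,0,0],[-2,-21.8,-3.5,0,0,0,0]]}}

```text
t: 21.1
tool_pos: [0.4507, -0.1012, 0.1971]
orientation: [-0.022, 1.576, 0.022]
force: [0.4, 0.4, -0.9]
opening: 0.0928
```

```bash
python3 -c "
from h import *
c=save('wrist','w14');save('side','s14',(215,240,305,307),8);print(proj(c,(.45,-.102,.075)),proj(c,(.45,-.102,.0)));rel(.45,-.102,.018,1.75)"
```

```text
(np.float64(281.0414683447013), np.float64(208.147205208058)) (np.float64(281.3546231229098), np.float64(191.37610773450922))
opt 0 row [17.92 -0.34 -0.04] [ 0.  -0.3 -0.1] |r| 0.3
opt 180 row [17.92 -0.34 -0.04] [-1.8e+02  1.0e-01 -4.0e-01] |r| 180.0
t 21.2 q [-0.33 -0.24  1.88 -0.    1.5  -0.36] pos [ 0.4512 -0.0988  0.1972] jaw 1.8 xaxis [-0.005  0.001 -1.   ] open 0.093 F [-1.2  0.4 -0.2]
```

View pics/w14.png

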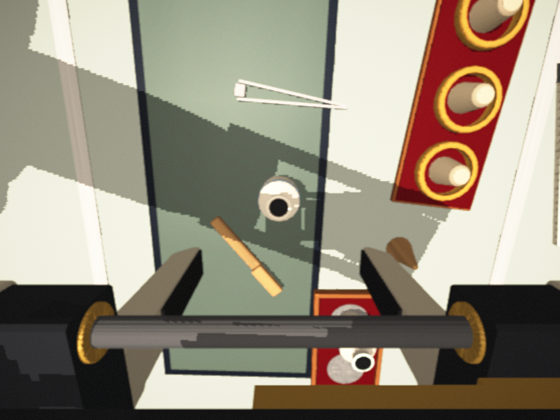

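View pics/s14.png

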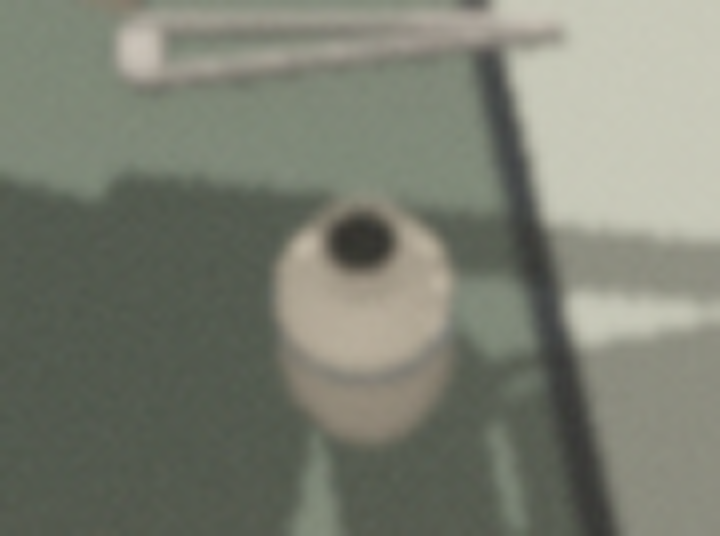

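The vase lip is at wrist (279,207) and side (260,270), giving about (0.449, -0.1015). The brush end is clear of the fingers. I'll descend.

>>> {"name": "jog_arm", "arguments": {"targets": [[5,-0.3,-0.2,0,-0.3,0,0],[10,-0.3,-0.2,0,-0.3,0,0],[14,-0.3,-0.2,0,-0.3,0,0],[17.9,-0.3,-0.2,0,-0.3,0,0],[17.9,-0.3,-0.2,0,-0.3,0,0]]}}

```text
t: 21.82
tool_pos: [0.4448, -0.099, 0.0145]
orientation: [-0.022, 1.578, 0.029]
force: [-0.9, 0.7, 0.3]
opening: 0.0929
```

```bash
python3 -c "
from h import *
c=save('wrist','w15');rel(.449,-.1015,.018,1.75);print(proj(c,(.449,-.1015,.075)))"
```

```text
opt 0 row [-0.11 -0.16  0.21] [ 0.1 -0.2 -0.2] |r| 0.3
opt 180 row [-0.11 -0.16  0.21] [-179.9    0.3   -0.3] |r| 179.9
t 21.875 q [-0.33 -0.05  2.06  0.    1.13 -0.37] pos [ 0.4469 -0.0999  0.0169] jaw 1.9 xaxis [-0.004  0.003 -1.   ] open 0.0931 F [0.2 0.5 1.5]
(np.float64(290.3001293246324), np.float64(333.7377363148506))
```

View pics/w15.png

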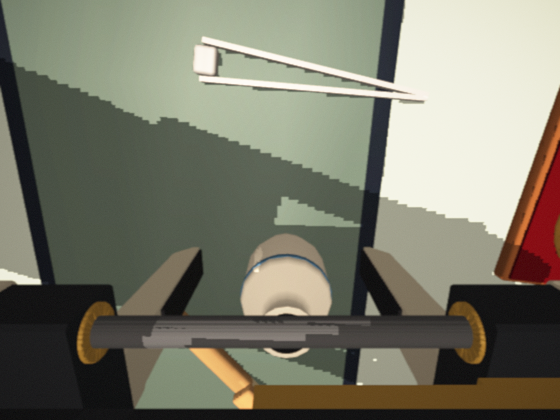

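The vase centre is at u≈287, against 281 for the tool. I'll shift +2 mm along the jaws and close.

>>> {"name": "jog_arm", "arguments": {"targets": [[-0.1,-0.1,0.2,0,-0.2,-0.2,0],[-0.1,-0.1,0.2,0,-0.2,-0.2,0],[-0.1,-0.1,0.2,0,-0.2,-0.2,0.9],[-0.1,-0.1,0.2,0,-0.2,-0.2,0.9],[-0.1,-0.1,0.2,0,-0.2,-0.2,0.9]], "squeeze": 15}}

```text
t: 22.5
tool_pos: [0.449, -0.101, 0.018]
orientation: [-0.026, 1.57, 0.025]
force: [-0.1, -0.4, 0.9]
opening: 0.0673
```

>>> {"name": "jog_arm", "arguments": {"targets": [[0,0,0,0,0,0,0.9],[0,0,0,0,0,0,0.9],[0,0,0,0,0,0,0.9],[0,0,0,0,0,0,0.9]]}}

```text
t: 23.0
tool_pos: [0.4489, -0.101, 0.018]
orientation: [-0.026, 1.571, 0.025]
force: [-0.2, -0.2, 0.4]
opening: 0.044
```

```bash
python3 -c "
from h import *
c=save('wrist','w16');rel(.449,-.1015,.018,1.75)"
```

```text
opt 0 row [-0.   -0.05  0.02] [ 0.1 -0.   0. ] |r| 0.1
opt 180 row [-0.   -0.05  0.02] [-179.9   -0.    -0. ] |r| 179.9
t 23.05 q [-0.33 -0.05  2.06 -0.    1.13 -0.36] pos [ 0.4488 -0.101   0.018 ] jaw 1.9 xaxis [-0. -0. -1.] open 0.0437 F [-0.3 -0.3  0.3]
```

View pics/w16.png

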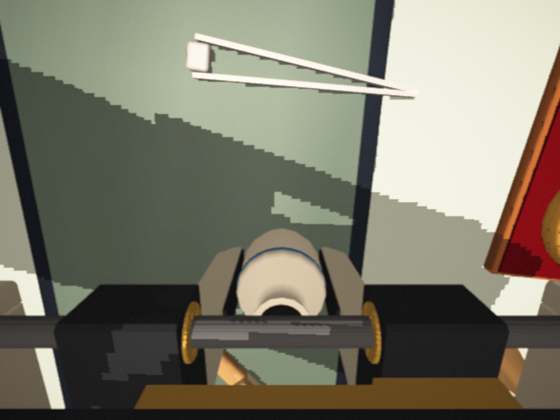

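>>> {"name": "jog_arm", "arguments": {"targets": [[-4,0,0,0,0,0,0.9],[-8,0,0,0,0,0,0.9],[-12,0,0,0,0,0,0.9],[-15,0,0,0,0,0,0.9],[-15,0,0,0,0,0,0.9]]}}

```text
t: 23.68
tool_pos: [0.4507, -0.1015, 0.1706]
orientation: [-0.027, 1.566, 0.024]
force: [-0.2, 0.1, -1.8]
opening: 0.0442
```

```bash
python3 -c "
from h import *
rel(.549,-.353,.16,1.75)"
```

```text
opt 0 row [  1.17 -25.45   9.01] [0.1 0.3 0.1] |r| 0.3
opt 180 row [  1.17 -25.45   9.01] [-179.9   -0.2    0.5] |r| 179.9
t 23.675 q [-0.33 -0.23  1.93 -0.    1.44 -0.36] pos [ 0.4507 -0.1015  0.1706] jaw 1.9 xaxis [ 0.005 -0.002 -1.   ] open 0.0442 F [-0.2  0.1 -1.8]
```

>>> {"name": "jog_arm", "arguments": {"targets": [[0.4,-4,1.4,0,0.3,0,0.9],[0.8,-9,3.2,0,0.3,0,0.9],[1,-14,5,0,0.3,0,0.9],[1,-19,6.7,0,0.3,0,0.9],[1,-23,8.1,0,0.3,0,0.9]]}}

```text
t: 24.3
tool_pos: [0.5386, -0.3302, 0.1587]
orientation: [-0.025, 1.573, 0.025]
force: [0.4, 0.1, -1.5]
opening: 0.0441
```

```bash
python3 -c "
from h import *
rel(.549,-.353,.14,1.75)"
```

```text
opt 0 row [ 1.87 -2.32  0.97] [ 0.1 -0.2  0. ] |r| 0.2
opt 180 row [ 1.87 -2.32  0.97] [-179.9   -0.    -0.2] |r| 179.9
t 24.3 q [-0.63  0.25  1.46 -0.    1.43 -0.66] pos [ 0.5386 -0.3302  0.1587] jaw 1.8 xaxis [-0.003 -0.    -1.   ] open 0.0441 F [ 0.4  0.1 -1.5]
```

>>> {"name": "jog_arm", "arguments": {"targets": [[0.9,-2.3,1,0,0,0,0.9],[1.9,-2.3,1,0,0,0,0.9],[1.9,-2.3,1,0,0,0,0.9],[1.9,-2.3,1,0,0,0,0.9]]}}

```text
t: 24.8
tool_pos: [0.549, -0.3517, 0.1393]
orientation: [-0.025, 1.574, 0.026]
force: [0.5, 0.3, -0.6]
opening: 0.0437
```

```bash
python3 -c "
from h import *
c=save('wrist','w17');rel(.549,-.353,.028,1.75)
for q in [(.549,-.353,.008)]: print(proj(c,q))
save('side','s17',(240,280,400,400),5);save('top','t17',(370,150,530,270),5)"
```

```text
opt 0 row [ 1.12e+01 -9.00e-02 -1.00e-02] [ 0.1 -0.1  0. ] |r| 0.2
opt 180 row [ 1.12e+01 -9.00e-02 -1.00e-02] [-179.9   -0.    -0.2] |r| 179.9
t 24.85 q [-0.65  0.32  1.42 -0.    1.41 -0.68] pos [ 0.5494 -0.352   0.14  ] jaw 1.9 xaxis [-0.002 -0.001 -1.   ] open 0.0435 F [ 0.1  0.3 -0.9]
(np.float64(281.501211971967), np.float64(206.03366781335404))
```

View pics/w17.png

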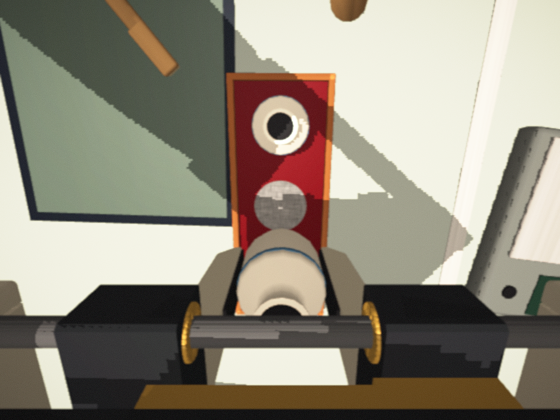

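View pics/s17.png

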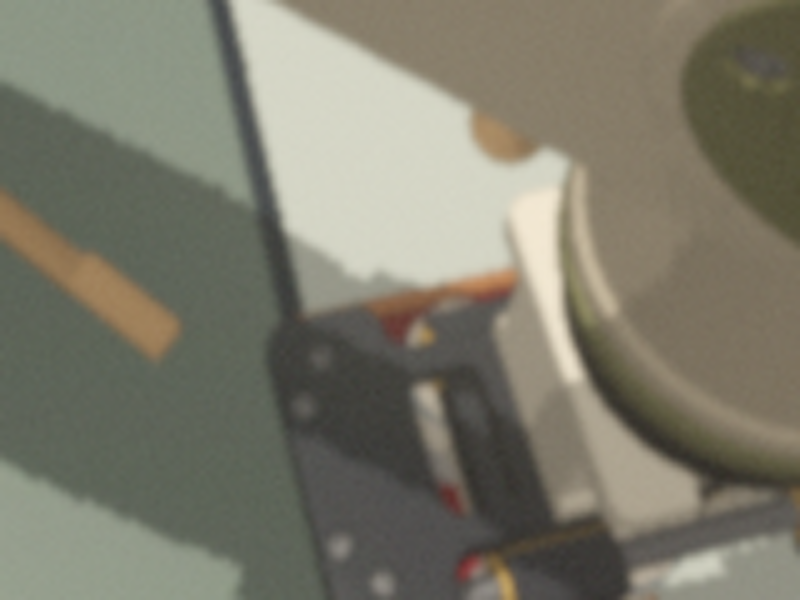

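View pics/t17.png

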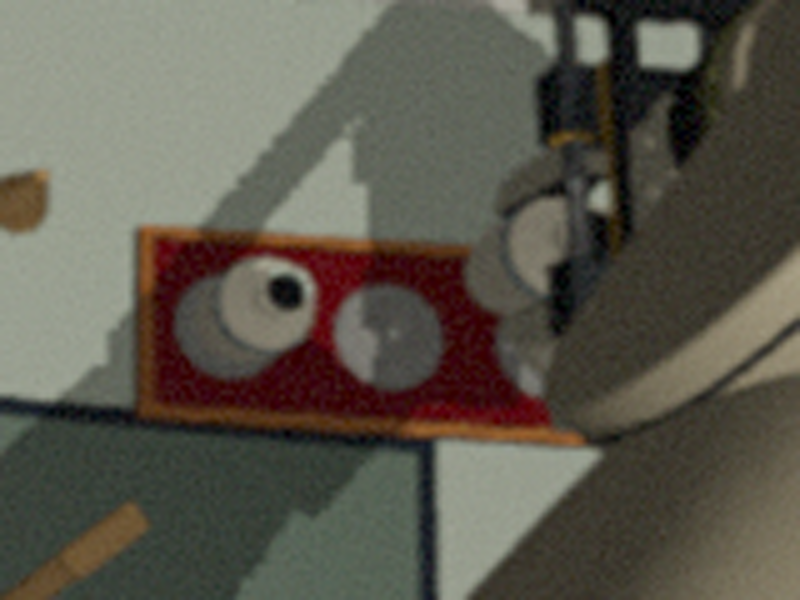

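The middle felt spot is at wrist (281,205), and the point under the TCP projects to (281,206), so it's aligned. Lowering slowly.

>>> {"name": "jog_arm", "arguments": {"targets": [[3,-0.05,0,0,0,0,0.9],[6,-0.05,0,0,0,0,0.9],[9,-0.05,0,0,0,0,0.9],[10.8,-0.05,0,0,0,0,0.9],[11,-0.05,0,0,0,0,0.9]]}}

```text
t: 25.58
tool_pos: [0.5488, -0.3523, 0.0294]
orientation: [-0.026, 1.574, 0.026]
force: [0.7, -0.0, -1.4]
opening: 0.044
```

>>> {"name": "jog_arm", "arguments": {"targets": [[0,0,0,0,0,0,0.9],[0,0,0,0,0,0,0.9]]}}

```text
t: 25.82
tool_pos: [0.5496, -0.3529, 0.031]
orientation: [-0.027, 1.572, 0.025]
force: [-0.3, 1.2, -0.7]
opening: 0.0437
```

```bash
python3 -c "
from h import *
save('wrist','w18');save('side','s18',(240,280,400,400),5)
rel(.549,-.353,.026,1.75)"
```

```text
opt 0 row [ 0.47 -0.02 -0.04] [ 0.1 -0.1  0.1] |r| 0.2
opt 180 row [ 0.47 -0.02 -0.04] [-1.799e+02 -1.000e-01 -2.000e-01] |r| 179.9
t 25.925 q [-0.65  0.42  1.49 -0.    1.22 -0.68] pos [ 0.5494 -0.3528  0.0307] jaw 1.9 xaxis [-0.002 -0.001 -1.   ] open 0.0436 F [-1.3 -0.1 -0.5]
```

>>> {"name": "jog_arm", "arguments": {"targets": [[0.2,0,0,0,0,0,0.9],[0.35,0,0,0,0,0,0.9],[0.4,0,0,0,0,0,0.9],[0.45,0,0,0,0,0,0.9],[0.45,0,0,0,0,0,0.9]]}}

```text
t: 26.55
tool_pos: [0.5494, -0.3528, 0.0262]
orientation: [-0.026, 1.573, 0.025]
force: [0.1, -0.1, -1.5]
opening: 0.0441
```

```bash
python3 -c "
from h import *
rel(.549,-.353,.026,1.75)"
```

```text
opt 0 row [ 0.02 -0.02 -0.04] [ 0.1 -0.1  0.1] |r| 0.2
opt 180 row [ 0.02 -0.02 -0.04] [-1.799e+02 -1.000e-01 -2.000e-01] |r| 179.9
t 26.55 q [-0.65  0.43  1.5  -0.    1.22 -0.68] pos [ 0.5494 -0.3528  0.0262] jaw 1.9 xaxis [-0.002 -0.001 -1.   ] open 0.0441 F [ 0.1 -0.1 -1.5]
```

>>> {"name": "jog_arm", "arguments": {"targets": [[0.03,0,0,0,0,0,0.9],[0.05,0,0,0,0,0,0.9],[0.05,0,0,0,0,0,0.9]]}}

```text
t: 26.92
tool_pos: [0.5495, -0.3529, 0.026]
orientation: [-0.027, 1.572, 0.025]
force: [-2.7, 1.0, 4.0]
opening: 0.0434
```

```bash
python3 -c "
from h import *
for i in range(3):
  optics.read_camera('top'); s=robot.read_state(); print(s['tool_pos'],s['force'])"
```

```text
[ 0.54948077 -0.35288823  0.02603686] [-2.58977321  0.58088719  4.67798146]
[ 0.54946148 -0.3528968   0.02600506] [-1.64846935  1.50761645  4.37490824]
[ 0.54947562 -0.3529135   0.02602259] [-2.06811959  1.43094424  6.09554765]
```

Contact shows at +5 N. Release gently.

>>> {"name": "jog_arm", "arguments": {"targets": [[0,0,0,0,0,0,0.45],[0,0,0,0,0,0,0.3],[0,0,0,0,0,0,0],[0,0,0,0,0,0,0],[0,0,0,0,0,0,0]]}}

```text
t: 27.7
tool_pos: [0.5495, -0.3529, 0.0259]
orientation: [-0.027, 1.572, 0.025]
force: [-0.4, 0.6, 0.2]
opening: 0.0866
```

>>> {"name": "jog_arm", "arguments": {"targets": [[-2,0,0,0,0,0,0],[-6,0,0,0,0,0,0],[-11,0,0,0,0,0,0],[-14,0,0,0,0,0,0],[-14,0,0,0,0,0,0]]}}

```text
t: 28.32
tool_pos: [0.5519, -0.3543, 0.1717]
orientation: [-0.031, 1.566, 0.021]
force: [-0.3, -0.4, -0.1]
opening: 0.0927
```

```bash
python3 -c "
from h import *
save('wrist','w19');rel(.4,0,.3,1.75)"
```

```text
opt 0 row [-13.29  35.77 -13.89] [0.1 0.1 0.2] |r| 0.3
opt 180 row [-13.29  35.77 -13.89] [-1.799e+02 -3.000e-01  1.000e-01] |r| 179.9
t 28.375 q [-0.65  0.3   1.39 -0.    1.45 -0.68] pos [ 0.5508 -0.3535  0.1687] jaw 1.9 xaxis [ 0.002 -0.004 -1.   ] open 0.0934 F [-0.2 -0.3 -0.5]
```

View pics/w19.png

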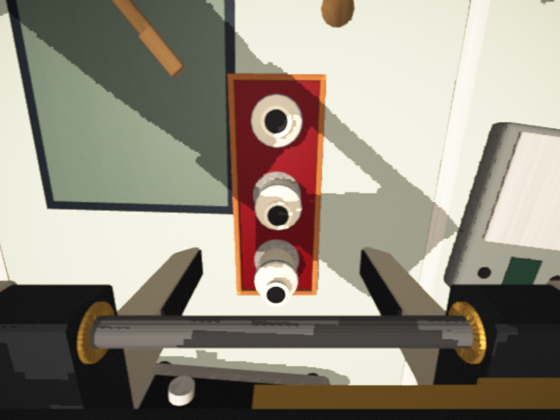

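The vase stands on the middle spot, at wrist (277,205). I'll retreat clear for final pictures.

>>> {"name": "jog_arm", "arguments": {"targets": [[-8,10,-10,0,0,0,0],[-14,20,-14,0,0,0,0],[-14,27,-16,0,0,0,0],[-14,27,-16,0,0,0,0],[-14,27,-16,0,0,0,0]]}}

```text
t: 29.0
tool_pos: [0.3953, -0.1149, 0.2943]
orientation: [-0.027, 1.571, 0.023]
force: [0.6, -0.3, 0.9]
opening: 0.0928
```

```bash
python3 -c "
from h import *
save('top','t20');save('side','s20');s=robot.read_state();print(s['t'],s['tool_pos'],s['dq'])"
```

```text
29.1 [ 0.3960457  -0.11340427  0.29756713] [-0.04977364  0.09112338 -0.01247583 -0.02523033 -0.08471047 -0.06059817]
```

View pics/t20.png

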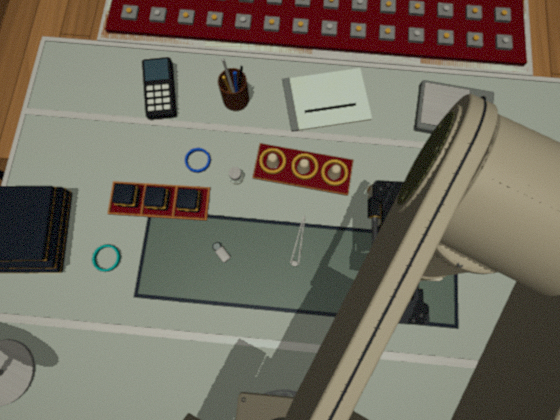

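View pics/s20.png

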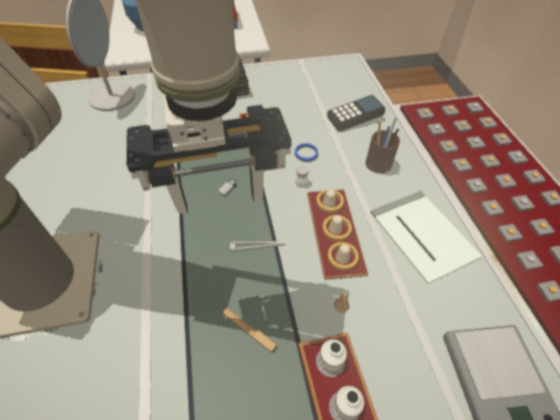

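The top view shows three bangles on the stand and three boxes in the tray. The side view shows the vase upright at (348,402). The loupe, tweezers and brush are at their original pixels. Handing in.

>>> {"name": "jog_arm", "arguments": {"targets": [[0,0,0,0,0,0,0],[0,0,0,0,0,0,0]]}}

```text
t: 29.35
tool_pos: [0.3959, -0.1137, 0.2963]
orientation: [-0.03, 1.567, 0.025]
force: [-0.6, -0.8, -0.9]
opening: 0.0932
```

```bash
python3 -c "
from h import *
print(ticket.close_job())"
```

```text
the job is handed in; nothing more can be done
None
```

I put everything back in the order you asked and handed the job in at about 29 s. The two brass bangles lie flat over the +78 and middle posts. The ring box stands upright in the empty bay, with its clasp side facing the same way as the fixed boxes. The vase was lowered until it touched the middle felt spot (about 5 N), then released.

- **Last checks:** the final top and side pictures show three ringed posts, three boxes in the tray and the vase upright. The loupe, tweezers and brush look unmoved, judged by eye.
- **Not fully seen:** in the last top view the arm hid the vase tray. The vase was confirmed in the side view and in the wrist picture taken just after release.
- **Disagreement:** the wrist camera put bangle A and the ring box about 3–8 mm further along y than the other two cameras. I used values in between, well within the room at the posts and in the bay. Nothing failed in the checks I made.

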